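# Hang a sample bin on the slatwall and put its jar in

## Task

Hang the empty sample bin from the top groove of the slatwall stand, centred under the yellow header card: tilt its front up, feel its hook into the groove without forcing it, and swing it down until it hangs level with its back flat against the panel. Let go of it, then stand the green-capped jar upright in it, and leave the other things on the table where they are.

Things in the scene. Friction and masses are not known exactly. Their poses are not given: they have to be found in the camera images.
- header_point (a point): Yellow header card, 60 mm wide, clipped over the top bar of the slatwall stand. This point: the card's middle, in the plane of the panel's front face, level with the top of the bar (278 mm above the table). x points level into the panel, y along it, z up.
- stand: Slatwall stand, fixed, on the right, front (-x) to the left: steel frame 440 mm wide, feet 115 mm fore and aft, wooden slatted panel 400 mm wide clamped in it. Origin: middle of its underside; axes as the card's. In its middle groove hang, fixed, a bin 155 mm to the +y side (reaching 110 mm forward) and a vial ledge 150 mm to the -y side (45 mm), both below 160 mm. The held bin must never press on the stand with over 30 N, contacts added.
- groove_nominal (a point): Nominal lower edge of the stand's TOP groove, at its middle on the panel's front face, 204 mm up; fixed to the frame. The panel is clamped by hand, so the true edge lies up to 12 mm higher or lower: feel for it. The groove runs the panel's whole width; opening 15 mm high between lips 5 mm thick; behind them a slot 15 mm deep that reaches 14 mm above and 6 mm below the opening.
- bin: Empty open-topped frosted bin, loose, on the table: 110 mm deep (x), 62 wide (y), walls 3 mm; sides 40 mm high, front (-x, green label) 26, back (+x) 61; 0.15 to 0.23 kg. Origin: centre of its underside; x towards its back, z up. It may be gripped hard (60 N) across its sides, e.g. at its middle 24 mm up, the fingers leaning 35 degrees.
- bin_hook (a point): On the bin's back plane, 58 mm up; axes as the bin's. The steel hook, 44 mm wide: from this level a 3 mm thick shelf runs 11 mm out behind the back; at its end a 3 mm thick toe rises to 76.5 mm. Tilted front-up about 44 degrees the toe enters the groove with under 2 mm to spare, moving in and up, and goes up behind the upper lip as the bin is turned level. Hung, this point lies on the groove's lower edge.
- jar_green_center (a point): Clear green-capped jar, 38 mm across (its cap 40 mm) and 75 mm tall, standing on the table; the cap is the top 17 mm; this point is its centre, 37.5 mm above its foot; about 0.09 kg. It is to stand in the hung bin, whose floor is 3 mm thick.
- jar_red_center (a point): Clear red-capped jar, 38 mm across (its cap 40 mm) and 75 mm tall, standing on the table; the cap is the top 17 mm; this point is its centre, 37.5 mm above its foot. Leave it.
- jar_white_center (a point): Clear white-capped jar, 38 mm across (its cap 40 mm) and 75 mm tall, standing on the table; the cap is the top 17 mm; this point is its centre, 37.5 mm above its foot. Leave it.
- pot: Frosted pot of potatoes on the table, 124 mm across its rim, 125 mm tall, origin at its foot. Leave it.
- petri: Round clear dish, 90 mm across, 14 mm tall, origin at its foot. Leave it.
- loupe: Black hand magnifier lying flat, lens 74 mm across, the handle runs to 120 mm along its -x, 12 mm thick, origin under the lens. Leave it.
- tweezers: Steel tweezers lying flat, 115 mm long along x, origin under the middle. Leave them.
Mind the look-alikes: they are no part of the job. Leave any purple look-alike of the bin alone. What is shaped like the part that bears jar_green_center but purple is not meant.

How it is judged:
By the outcome, as a careful person would: the job done as asked, in the order asked, and still so for the second after the job is handed in, with the robot touching nothing.
It also fails if it takes over 72 s, if anything falls off the work surface, if the arm or the gripper's body presses on something with over 40 N, if the wrist force passes 120 N, or if a joint passes its speed limit or range.

## Robot

A 7-joint arm with a two-finger parallel gripper is mounted at the origin on the work surface. World frame = base frame: x ahead of the robot, y to its left, z up, the work surface at z = 0. Lengths are in m, angles in rad, forces in N, time in s.
With the tool pointing down it reaches from about 0.4 to 0.85 m from the base axis. Payload 4.5 kg.
Tool frame: the origin (TCP) lies at the very end of the fingers, on their centre line; the grasp point (between the pads) lies 19 mm behind it; z points along the fingers, x is the direction in which the jaws open and shut, and the axes are right-handed (so a half turn about z gives the same grasp; the last joint's range is limited). The gripper opens to 88 mm and grips with 3 to 60 N. Pads are 18 mm wide; open, the fingers measure 123 mm over their backs; the gripper's body (75 mm by 187 mm) begins 45 mm behind the grasp point.
Start: joints at [1.172, 0.689, -0.195, 1.565, 0.157, 0.902, -0.215], TCP at [0.262, -0.567, 0.239] pointing down, gripper open.
Joint ranges: [-3.01, 3.01], [-0.46, 2.08], [-1.47, 1.51], [0.13, 2.56], [-1, 4.14], [0.04, 2.09], [-2.66, 2.66]. Speed limits (rad/s): [2.57, 2.57, 3.14, 3.14, 3.14, 3.14, 3.14].

## Interface

Orientations are given as [roll, pitch, yaw] about the fixed x, y, z axes, in that order (R = Rz(yaw) Ry(pitch) Rx(roll)).
In Python, from rig import readout, camera, robot gives the robot as it stands.
- The arm moves only by the tool apply_moves, never from a script. Its arguments are lists of equal length, an entry for each row: "twist": the turn, a rotation vector about the world's x, y, z in rad, a list of three; "delta_pos": the shift along the world's x, y, z in m, a list of three; "jaw": the gripper's target within -1 to 1 (shut at 1, half-way at 0, fully open at -1). In form: {"twist": [[rx, ry, rz], ...], "delta_pos": [[tx, ty, tz], ...], "jaw": [jaw, ...]}. A call has exactly 10 rows; each row shifts and turns the commanded pose from where the row before left it; what a row does not reach is not made up. A row lasts 1/12 s, in which the tool goes at most 41.7 mm and 7.16 degrees, less where a joint would pass 70% of its speed; a pose out of reach is approached as far as the arm can. A call with a gripper value outside its range is refused whole. The fingers move at their own pace and stop on an object; "force" is the grip in N (left out, the last holds). Time passes only in rows, so rows that do not move let the fingers close, or fill a call up. It gives the time, the measured TCP pose, the force and the opening at its end, in the units of the state.
- readout.get_obs(): the state, without advancing time (a new reading comes with each control period).
- camera(name): name is "side" or "top"; returns a dict with "frame" (400x640x3 uint8, red, green, blue), "depth" (400x640 float32, m along the optical axis (not along the pixel's ray), 0 where there is no reading), "camera_matrix" (3x3 intrinsics, pixels), "extrinsics" (4x4, takes a point from camera to world coordinates). Camera axes: x right, y up, looking along -z (the intrinsics and any distortion apply to the point x, -y, -z); pixel columns grow to the right and rows downward; lengths in m; the calibration is good to about 2 mm. A picture is of the moment at which its call begins.
- robot.hand_in(): hands the job in, once; it reports no verdict.
The state is a dict: "clock": time; "joint_positions": joint angles; "qd": joint speeds; "joint_efforts": joint torques, N m; "tcp_pos": TCP position; "orientation": TCP orientation; "force": force on the tool from outside, world axes, zero at the start; "moment": the same for the moment, N m; "grip_width": opening from 0.0 (shut) to 1.0 (fully open).
Only numpy, scipy, OpenCV 4.12 (cv2) and the standard library are available. Lean on these libraries where they do the work, as an engineer would, in place of code of your own. Each camera call takes 0.05 s, during which the arm holds its last target. There are 200 camera calls.

## Working session

There is one attempt and no reset: what is moved stays moved. The work goes in short steps, Python scripts to look and compute and a tool call to move; the robot and the scene stay as the last step left them, time stands still between calls to the robot, and variables do not carry over. Pictures are saved under pics/ and viewed, about 8 in all and at most 12, crops included, and the job is handed in when it is done.

Besides the shell and the picture viewer there is one more tool, called as name(argument=value, ...), one argument or row to a line, values as JSON. apply_moves: Moves the arm, as the interface text tells. Its arguments: {"type":"object","properties":{"twist":{"type":"array"},"delta_pos":{"type":"array"},"jaw":{"type":"array"},"force":{"type":"number"}},"required":["twist","delta_pos","jaw"]}

```bash
ls; mkdir -p pics; cat > h.py <<'E'
import numpy as np, cv2
from rig import readout, camera, robot
def grab(n):
    c=camera(n); np.savez(f'{n}.npz',**c); return c
def load(n): return dict(np.load(f'{n}.npz'))
def pts(c):
    K=c['camera_matrix'];E=c['extrinsics'];d=c['depth'];h,w=d.shape
    u,v=np.meshgrid(np.arange(w),np.arange(h))
    P=np.stack([(u-K[0,2])/K[0,0]*d,-(v-K[1,2])/K[1,1]*d,-d],-1)
    return P@E[:3,:3].T+E[:3,3]
def ray(c,u,v,z):
    K=c['camera_matrix'];E=c['extrinsics']
    r=E[:3,:3]@np.array([(u-K[0,2])/K[0,0],-(v-K[1,2])/K[1,1],-1]);o=E[:3,3]
    return o+r*(z-o[2])/r[2]
E
python3 - <<'E'
from h import *
a=grab('top');b=grab('side')
for n,c in(('top',a),('side',b)):
    cv2.imwrite(f'pics/{n}0.png',c['frame'][:,:,::-1]); print(n,c['camera_matrix'],c['extrinsics'].round(3), c.keys())
print(readout.get_obs())
E
```

```text
pics
top [[442.64546321   0.         314.40419499]
 [  0.         442.64546321 197.40829579]
 [  0.           0.           1.        ]] [[ 0.011  0.992 -0.124  0.364]
 [-1.     0.01  -0.008  0.098]
 [-0.007  0.124  0.992  1.548]
 [ 0.     0.     0.     1.   ]] dict_keys(['frame', 'depth', 'camera_matrix', 'extrinsics'])
side [[389.29360202   0.         319.83200243]
 [  0.         389.29360202 212.2901501 ]
 [  0.           0.           1.        ]] [[-0.73   0.379 -0.568 -0.012]
 [-0.683 -0.433  0.589  0.668]
 [-0.023  0.818  0.575  0.705]
 [ 0.     0.     0.     1.   ]] dict_keys(['frame', 'depth', 'camera_matrix', 'extrinsics'])
{'clock': 0.1, 'joint_positions': array([ 1.17178547,  0.68990921, -0.19455165,  1.56619395,  0.15733376,
        0.90249433, -0.21509392]), 'qd': array([ 0.00017508, -0.00248127, -0.0002599 , -0.00227305,  0.00051819,
       -0.00210166, -0.00121253]), 'joint_efforts': array([-3.05907815e-03, -5.28504002e+01, -1.27127666e+00, -1.53839582e+01,
       -5.25293592e-02,  2.00318274e-03,  4.97040719e-05]), 'tcp_pos': array([ 0.26188236, -0.56689017,  0.23799764]), 'orientation': array([ 3.14147268e+00,  1.60404691e-03, -1.13786354e+00]), 'force': array([ 0.94820896, -0.84845442,  0.54408518]), 'moment': array([-0.01835487, -0.06013139, -0.02691945]), 'grip_width': 0.9991716938920712}
```

View pics/top0.png

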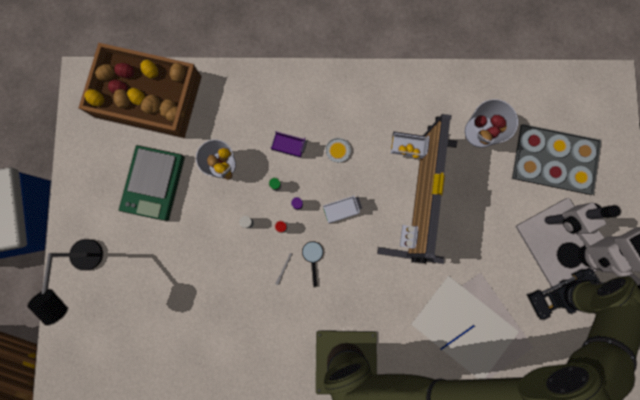

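View pics/side0.png

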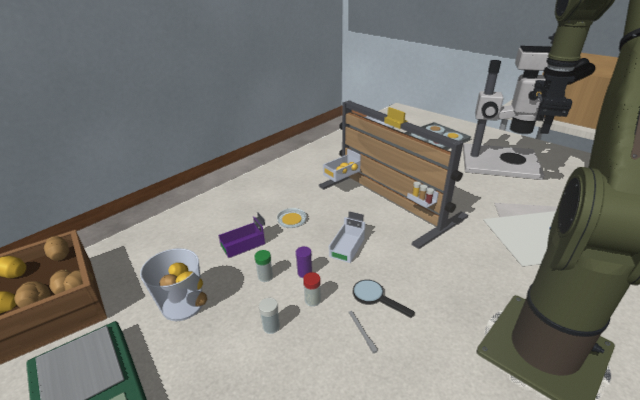

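Top: candidates for the bin are the frosted bin with a green label at (342,209) and the purple look-alike at (289,144), so I choose (342,209). Candidates for the jar are green cap (275,184), purple (297,203), red (281,227) and white (250,223), so I choose (275,184). The stand's card is at (438,183).

```bash
python3 - <<'E'
from h import *
a=load('top');b=load('side')
def crop(c,x0,y0,x1,y1,s):return cv2.resize(c['frame'][y0:y1,x0:x1,::-1],None,fx=s,fy=s,interpolation=cv2.INTER_CUBIC)
A=crop(a,260,160,360,240,8);cv2.imwrite('pics/ca.png',crop(a,260,170,360,240,8)) 
A=crop(a,260,170,360,240,6);B=crop(b,310,90,430,270,3)
cv2.imwrite('pics/crop1.png',A)
P=pts(a);hsv=cv2.cvtColor(a['frame'],cv2.COLOR_RGB2HSV)
Ps=pts(b);hs=cv2.cvtColor(b['frame'],cv2.COLOR_RGB2HSV)
def comps(c,h,P,lo,hi,name,amin=8):
    m=cv2.inRange(h,lo,hi);n,l,s,ct=cv2.connectedComponentsWithStats(m)
    for i in range(1,n):
        if s[i,4]>=amin:
            q=P[l==i]; print(name,s[i],ct[i].round(1),np.median(q,0).round(3),q[:,2].min().round(3),q[:,2].max().round(3))
for nm,c,h,Q in(('top',a,hsv,P),('side',b,hs,Ps)):
    print(nm)
    comps(c,h,Q,(22,150,90),(32,255,255),'yel',20)
    comps(c,h,Q,(50,120,40),(75,255,255),'grn')
    comps(c,h,Q,(0,180,80),(6,255,255),'red')
    comps(c,h,Q,(125,100,30),(150,255,255),'pur')
# bin: points height>0.015 in box near bin (top)
x0,y0,x1,y1=318,190,366,228
q=P[y0:y1,x0:x1];z=q[...,2]
np.set_printoptions(linewidth=250)
print((z[::2,::2]*1000).astype(int))
E
```

```text
top
yel [141  60  13  18 163] [147.   67.9] [0.979 0.681 0.117] 0.072 1.548
yel [ 85  89  15  16 161] [91.6 96.7] [0.877 0.863 0.116] 0.097 0.127
yel [127  89  15  15 158] [134.1  95.7] [0.887 0.726 0.101] 0.069 1.548
yel [555 141  10   9  71] [559.2 145.2] [ 0.75  -0.748  0.02 ] 0.013 0.035
yel [331 144  14  13 138] [337.3 150.1] [0.728 0.031 0.005] -0.003 0.015
yel [400 145  18   7  54] [408.1 148.4] [ 0.712 -0.204  0.103] 0.093 1.548
yel [219 149  10   8  57] [223.2 152.6] [0.694 0.417 0.097] 0.089 0.105
yel [214 163  13   9  76] [219.9 166.8] [0.643 0.423 0.108] 0.084 1.548
yel [432 173  12  21 211] [437.7 183.5] [ 0.566 -0.246  0.283] 0.266 1.548
yel [576 173  10   9  70] [580.8 176.9] [ 0.636 -0.818  0.02 ] 0.011 0.033
grn [120 154  61  65 613] [153.8 193.7] [0.545 0.629 0.045] 0.034 1.548
grn [270 179  10  10  82] [274.5 183.5] [0.595 0.245 0.075] 0.064 1.548
red [276 222  10  10  78] [280.5 226.2] [0.451 0.221 0.074] 0.065 0.081
pur [272 133  33  24 504] [287.7 144.2] [0.748 0.207 0.005] -0.006 1.548
pur [292 198  11  11  93] [296.8 203.1] [0.529 0.168 0.075] 0.042 0.082
side
[... 2732 characters left out ...]
  1    4    8    5    4   -1   -3   41   31    0    4    0    2    1    1    5    7]
 [   2    0   -1   -3   -3    3   -1    3    2    1    4   40   26    0   -5   -1    5    1    0   -4    2   -1   -2    3]
 [   2   -8    5   -3    0   19    1    5   41   15    0    0    0    0    8    5    0    0    0   -3    6   -3    0    1]
 [  -2   -4   -2    2    8   30   24    2    4   -2    7    1   -3    0   -5    0    1    3   -2   -3    2    4    0    0]
 [   0    2   -5    2   -1   -3   -4 1548   -3   -1    5   -1    0   -3    4    2    2    2    6    0   -1   -3   -6   -2]
 [   4    4    0    1   -4    3    0    6   -3    2    2    0    0   -2    0   -6   -2    7   -1    2    3   -2    6    0]]
```

View pics/crop1.png

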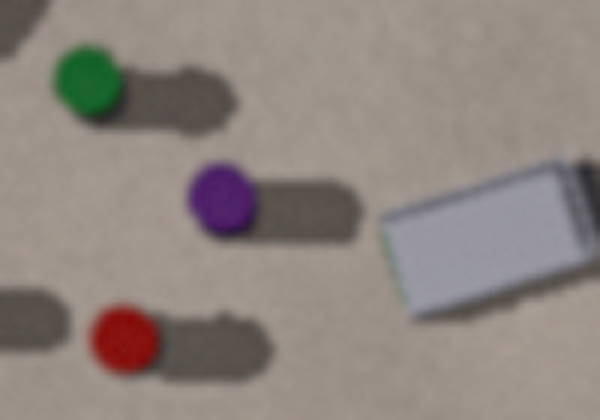

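The crop confirms the frosted bin with a green label at its left end and its dark hook at the right. The green cap, at (275,184) full-frame, is distinct from the purple one at (297,203).

```bash
python3 - <<'E'
from h import *
np.set_printoptions(linewidth=200,suppress=True,precision=4)
a=load('top');b=load('side');P=pts(a);Q=pts(b)
q=P[185:230,316:368].reshape(-1,3)
w=q[(q[:,2]>0.012)&(q[:,2]<0.1)]
r=cv2.minAreaRect(w[:,:2].astype(np.float32)); print('bin outline',r)
yaw0=np.arctan2(-.98,-.27)
# side walls
for it in range(3):
    d=np.array([np.cos(yaw0),np.sin(yaw0)]);n=np.array([-d[1],d[0]])
    c=np.median(w[:,:2],0) if it==0 else c
    u=(w[:,:2]-c)@d;v=(w[:,:2]-c)@n
    S=(w[:,2]>.028)&(w[:,2]<.048)
    m1=S&(v>.022);m2=S&(v<-.022)
    k1=np.polyfit(u[m1],v[m1],1);k2=np.polyfit(u[m2],v[m2],1)
    yaw0+=np.arctan((k1[0]+k2[0])/2)
    print(np.degrees(yaw0),k1,k2,m1.sum(),m2.sum())
    c=c+n*(k1[1]+k2[1])/2
d=np.array([np.cos(yaw0),np.sin(yaw0)]);n=np.array([-d[1],d[0]])
u=(w[:,:2]-c)@d;v=(w[:,:2]-c)@n
print('c',c,'u range',np.percentile(u,[0,1,2,5,95,98,99,100]))
for lo,hi in((.015,.03),(.05,.066),(.069,.085)):
    s=(w[:,2]>lo)&(w[:,2]<hi)&(abs(u)>.03); print(lo,'u',np.median(u[s]),np.percentile(u[s],[5,95]),s.sum(), 'vrange',v[s].min(),v[s].max())
# stand: bar top from top view
t=P[:,405:460].reshape(-1,3); t=t[(t[:,2]>.268)&(t[:,2]<.29)]
r=cv2.minAreaRect(t[:,:2].astype(np.float32));print('bar',r,t[:,2].mean())
# panel front by side view
p=Q.reshape(-1,3); col=b['frame'].reshape(-1,3)
m=(p[:,0]>.4)&(p[:,0]<.75)&(p[:,1]<-.12)&(p[:,1]>-.4)&(p[:,2]>.15)&(p[:,2]<.265)
pp=p[m];cc=col[m].astype(int)
wood=(cc[:,0]-cc[:,2]>25)
A=pp[wood]
k=np.polyfit(A[:,0],A[:,1],1)
for i in range(6):
    res=A[:,1]-np.polyval(k,A[:,0]); A=A[abs(res-np.median(res))<.008] ;k=np.polyfit(A[:,0],A[:,1],1)
print('panel y=',k,'angle into panel',np.degrees(np.arctan2(-1,k[0])),len(A))
res=pp[:,1]-np.polyval(k,pp[:,0])
for z in np.arange(.15,.275,.004):
    s=abs(pp[:,2]-z)<.002; print(z.round(3),s.sum(),np.median(res[s]).round(4),cc[s].mean(0).round(),end=' | ')
h=cv2.cvtColor(a['frame'],cv2.COLOR_RGB2HSV);mm=cv2.inRange(h,(22,150,90),(32,255,255))>0
mm[:,:425]=0;mm[:,450:]=0;mm[:170]=0;mm[200:]=0
y=P[mm];y=y[(y[:,2]>.26)&(y[:,2]<.3)];print('\ncard',y.mean(0),cv2.minAreaRect(y[:,:2].astype(np.float32)))
for nm,c,cp in(('grn',P,(275,184)),):
    g=P[176:192,266:284].reshape(-1,3);g=g[(g[:,2]>.066)&(g[:,2]<.09)];print(cv2.minEnclosingCircle(g[:,:2].astype(np.float32)),np.median(g,0),ray(a,274.5,183.5,.075))
for u,v,c in((437.7,183.5,a),(394.7,117.3,b)):print(ray(c,u,v,.283))
E
```

```text
bin outline ((0.5240231156349182, 0.015494830906391144), (0.07755275815725327, 0.12501457333564758), 18.210582733154297)
-91.92506039415416 [0.359  0.0314] [ 0.1203 -0.0431] 7 38
-76.18252178142556 [0.2739 0.0343] [ 0.2899 -0.0278] 19 31
-72.33720776195538 [0.0742 0.031 ] [ 0.0602 -0.0281] 39 35
c [ 0.5263 -0.0173] u range [-0.0945 -0.0942 -0.0937 -0.093   0.0253  0.0268  0.0277  0.0302]
0.015 u -0.09057566162689841 [-0.0943 -0.0393] 33 vrange -0.03156708533550225 0.028630240035367037
  return _methods._mean(a, axis=axis, dtype=dtype,
  ret = ret.dtype.type(ret / rcount)
Traceback (most recent call last):
IndexError: index -1 is out of bounds for axis 0 with size 0
```

```bash
python3 - <<'E'
from h import *
np.set_printoptions(linewidth=200,suppress=True,precision=4)
a=load('top');b=load('side');P=pts(a);Q=pts(b)
q=P[185:230,316:368].reshape(-1,3)
w=q[(q[:,2]>0.012)&(q[:,2]<0.1)]
yaw0=np.radians(-72.);c=np.array([.524,.0155])
for it in range(4):
    d=np.array([np.cos(yaw0),np.sin(yaw0)]);n=np.array([-d[1],d[0]])
    u=(w[:,:2]-c)@d;v=(w[:,:2]-c)@n
    S=(w[:,2]>.030)&(w[:,2]<.048)&(u<.035)
    m1=S&(v>.022);m2=S&(v<-.022)
    k1=np.polyfit(u[m1],v[m1],1);k2=np.polyfit(u[m2],v[m2],1)
    yaw0+=np.arctan((k1[0]+k2[0])/2)
    print(np.degrees(yaw0),k1,k2,m1.sum(),m2.sum())
    c=c+n*(k1[1]+k2[1])/2
d=np.array([np.cos(yaw0),np.sin(yaw0)]);n=np.array([-d[1],d[0]])
u=(w[:,:2]-c)@d;v=(w[:,:2]-c)@n
print('c',c)
for lo,hi,f in((.015,.03,u<-.04),(.052,.066,u>.03),(.071,.085,u>.03)):
    s=(w[:,2]>lo)&(w[:,2]<hi)&f
    if s.sum():print(lo,'u',np.median(u[s]),np.percentile(u[s],[0,10,90,100]),s.sum(), 'vrange',v[s].min(),v[s].max())
t=P[:,405:460].reshape(-1,3); t=t[(t[:,2]>.268)&(t[:,2]<.29)]
r=cv2.minAreaRect(t[:,:2].astype(np.float32));print('bar',r,t[:,2].mean())
p=Q.reshape(-1,3); col=b['frame'].reshape(-1,3)
m=(p[:,0]>.4)&(p[:,0]<.75)&(p[:,1]<-.12)&(p[:,1]>-.4)&(p[:,2]>.15)&(p[:,2]<.265)
pp=p[m];cc=col[m].astype(int)
wood=(cc[:,0]-cc[:,2]>25)
A=pp[wood]
k=np.polyfit(A[:,0],A[:,1],1)
for i in range(6):
    res=A[:,1]-np.polyval(k,A[:,0]); A=A[abs(res-np.median(res))<.008] ;k=np.polyfit(A[:,0],A[:,1],1)
print('panel y=',k,'angle into panel',np.degrees(np.arctan2(-1,k[0])),len(A))
res=pp[:,1]-np.polyval(k,pp[:,0])
for z in np.arange(.15,.265,.003):
    s=abs(pp[:,2]-z)<.0015; print(z.round(3),s.sum(),np.median(res[s]).round(4),cc[s].mean(0).round(),end=' | ')
h=cv2.cvtColor(a['frame'],cv2.COLOR_RGB2HSV);mm=cv2.inRange(h,(22,150,90),(32,255,255))>0
mm[:,:425]=0;mm[:,450:]=0;mm[:170]=0;mm[200:]=0
y=P[mm];y=y[(y[:,2]>.26)&(y[:,2]<.3)];print('\ncard',y.mean(0),cv2.minAreaRect(y[:,:2].astype(np.float32)))
g=P[176:192,266:284].reshape(-1,3);g=g[(g[:,2]>.066)&(g[:,2]<.09)];print(cv2.minEnclosingCircle(g[:,:2].astype(np.float32)),np.median(g,0),ray(a,274.5,183.5,.075))
for u,v,c in((437.7,183.5,a),(394.7,117.3,b)):print(ray(c,u,v,.283))
E
```

```text
-71.91545098008085 [-0.0016  0.0228] [ 0.0045 -0.0372] 12 29
-71.73837328679035 [0.0031 0.0288] [ 0.0031 -0.03  ] 33 29
-71.73813163315819 [0.     0.0294] [-0.     -0.0294] 33 29
-71.7381313033804 [0.     0.0294] [-0.     -0.0294] 33 29
c [0.5166 0.0131]
0.015 u -0.06017018647671381 [-0.0625 -0.0624 -0.0479 -0.0427] 23 vrange -0.030953237612945026 0.028741812859733238
0.052 u 0.048990422631306325 [0.0425 0.0445 0.056  0.0606] 63 vrange -0.030227001493558493 0.030010177019143117
0.071 u 0.05743061592203118 [0.0565 0.0567 0.0588 0.0595] 12 vrange -0.020450778547407154 0.01705031861734117
bar ((0.5652986764907837, -0.25039827823638916), (0.031169939786195755, 0.4269654154777527), 82.4292984008789) 0.2780260469571404
panel y= [-0.1392 -0.1582] angle into panel -97.92603823474768 2391
0.15 41 0.0003 [136. 113.  85.] | 0.153 77 0.0004 [135. 112.  84.] | 0.156 87 0.0001 [135. 112.  84.] | 0.159 68 0.0003 [134. 111.  84.] | 0.162 81 0.0002 [135. 111.  84.] | 0.165 83 0.0002 [136. 112.  85.] | 0.168 82 0.0006 [136. 112.  85.] | 0.171 86 0.0001 [135. 112.  84.] | 0.174 83 0.0003 [134. 111.  84
[... 743 characters left out ...]
46 [124. 101.  77.] | 0.243 332 -0.0099 [121.  95.  71.] | 0.246 0 nan [nan nan nan] | 0.249 0 nan [nan nan nan] | 0.252 0 nan [nan nan nan] | 0.255 0 nan [nan nan nan] | 0.258 0 nan [nan nan nan] | 0.261 7 -0.0008 [133. 129. 116.] | 0.264 60 0.0 [110. 107. 102.] | 
card [ 0.5665 -0.2449  0.2822] ((0.5659175515174866, -0.24919743835926056), (0.028693130239844322, 0.057693738490343094), 82.775390625)
((0.5963178873062134, 0.24683453142642975), 0.02055141143500805) [0.5967 0.2465 0.0747] [0.5945 0.2446 0.075 ]
[ 0.5666 -0.2476  0.283 ]
[ 0.5668 -0.249   0.283 ]
  return _methods._mean(a, axis=axis, dtype=dtype,
  ret = ret.dtype.type(ret / rcount)
<stdin>:35: RuntimeWarning: Mean of empty slice.
  ret = um.true_divide(
```

```bash
cat >> h.py <<'E'
from scipy.spatial.transform import Rotation as Rot
BIN=np.array([.5145,.0196,0.]);BYAW=np.radians(-71.74)
HP=np.array([.5675,-.2372,.278]);SYAW=np.radians(-97.8)
def tool(yaw,lean):
    """yaw of bin x axis, lean: fingers point towards +binx by lean (deg)"""
    L=np.radians(lean);bx=np.array([np.cos(yaw),np.sin(yaw),0]);by=np.array([-bx[1],bx[0],0])
    z=np.sin(L)*bx-np.cos(L)*np.array([0,0,1]);return Rot.from_matrix(np.stack([by,np.cross(z,by),z],1))
def now():
    o=readout.get_obs();return o,o['tcp_pos'],Rot.from_euler('xyz',o['orientation'])
def go(pos,R,say=''):
    o,p,r=now();rv=(R*r.inv()).as_rotvec();print(say,'dpos',(pos-p).round(4),'rotvec',rv.round(4),'deg',np.degrees(np.linalg.norm(rv)).round(1))
def st():
    o,p,r=now();print('t',o['clock'],'p',p.round(4),'F',o['force'].round(1),'M',o['moment'].round(2),'w',round(o['grip_width'],3),'q',o['joint_positions'].round(2))
E
python3 - <<'E'
from h import *
R=tool(BYAW,34);g=BIN+[0,0,.026];tcp=g+.019*R.as_matrix()[:,2]
print(tcp,R.as_matrix()[:,2]);go(tcp,R);st()
p=np.load('side.npz')
b=load('side');Q=pts(b).reshape(-1,3)
n=np.array([np.cos(SYAW),np.sin(SYAW)]);t=np.array([-n[1],n[0]])
d=(Q[:,:2]-HP[:2])@n;l=(Q[:,:2]-HP[:2])@t
s=(abs(l)<.12)&(d>-.02)&(d<.04)&(Q[:,2]>.18)&(Q[:,2]<.3)
H,_,_=np.histogram2d(Q[s,2],d[s],bins=[np.arange(.18,.3,.0025),np.arange(-.016,.034,.004)])
for i in range(len(H)-1,-1,-1):print((.18+.0025*i).__round__(4),H[i].astype(int))
E
```

```text
[0.51782902 0.00951035 0.01024829] [ 0.17521166 -0.53103444 -0.82903757]
 dpos [ 0.2559  0.5764 -0.2277] rotvec [-0.5948  0.2564  1.4109] deg 88.9
t 0.1 p [ 0.2619 -0.5669  0.238 ] F [ 0.9 -0.8  0.5] M [-0.02 -0.06 -0.03] w 0.999 q [ 1.17  0.69 -0.19  1.57  0.16  0.9  -0.22]
0.295 [0 0 0 0 0 5 7 1 0 0 0 0]
0.2925 [ 0  0  0  0  0  1 14  1  0  0  0  0]
0.29 [ 0  0  0  0  0  6 10  0  0  0  0  0]
0.2875 [0 0 0 0 0 5 8 2 0 0 0 0]
0.285 [0 0 0 0 0 6 7 0 0 0 0 0]
0.2825 [ 0  0  0  0  0  4 10  0  0  0  0  0]
0.28 [ 0  0  0  3  1  5 13  0  1  0  0  0]
0.2775 [ 0  0  4 16 11 19 13  3  9  4  0  0]
0.275 [ 0  0  2 34 30 34 25 34 24 24  3  1]
0.2725 [ 0  0  4 36 14  0  0  0  1  0  0  0]
0.27 [ 0  0  2 33 17  0  0  0  0  0  0  0]
0.2675 [ 0  0  3 42 13  0  0  0  0  0  0  0]
0.265 [ 0  0  2 32 15  1  0  0  0  0  0  0]
0.2625 [ 0  0  0 23 17  1  0  0  0  0  0  0]
0.26 [0 0 0 3 4 0 0 0 0 0 0 0]
0.2575 [0 0 0 0 0 0 0 0 0 0 0 0]
0.255 [0 0 0 0 0 0 0 0 0 0 0 0]
0.2525 [0 0 0 0 0 0 0 0 0 0 0 0]
0.25 [0 0 0 0 0 0 0 0 0 0 0 0]
0.2475 [0 0 0 0 0 0 0 0 0 0 0 0]
0.245 [0 0 0 0 0 0 0 0 0 0 0 0]
0.2425 [ 0  0  
[... 385 characters left out ...]
.22 [ 0  0  2 23 26  0  0  0  0  0  0  0]
0.2175 [ 0  0  1 30 26  0  0  0  0  0  0  0]
0.215 [ 0  0  0 19 22  0  0  0  0  0  0  0]
0.2125 [ 0  0  0 33 20  0  0  0  0  0  0  0]
0.21 [ 0  0  0 10 17  1  0  0  0  0  0  0]
0.2075 [0 0 0 0 1 0 0 0 0 0 0 0]
0.205 [0 0 0 0 0 0 0 0 0 0 0 0]
0.2025 [0 0 0 0 0 0 0 0 0 0 0 0]
0.2 [0 0 0 0 0 0 0 1 5 0 0 0]
0.1975 [ 0  0  0  1  3  0  0  3 27  3  0  0]
0.195 [ 0  0  0 34 31  9  0  5 42 11  0  0]
0.1925 [ 0  0  0 26 19  6  0  3 44  4  0  0]
0.19 [ 0  0  3 24 22  0  0 16 34  5  0  0]
0.1875 [ 0  0  0 27 27  0  0  3 20 10  0  0]
0.185 [ 0  0  2 27 18  0  0  0  0  0  0  0]
0.1825 [ 0  0  1 25 17  0  0  0  0  0  0  0]
0.18 [ 0  0  1 25 21  0  0  0  0  0  0  0]
```

apply_moves(
  twist=[
    [0, 0, 0],
    [0, 0, 0],
    [0, 0, 0],
    [0, 0, 0],
    [0, 0, 0],
    [0, 0, 0],
    [0, 0, 0],
    [0, 0, 0],
    [0, 0, 0],
    [0, 0, 0],
  ],
  delta_pos=[
    [0, 0, 0.025],
    [0, 0, 0.03],
    [0, 0, 0.03],
    [0, 0, 0.03],
    [0, 0, 0.03],
    [0, 0.02, 0.03],
    [0.01, 0.03, 0.02],
    [0.01, 0.03, 0],
    [0.01, 0.03, 0],
    [0.01, 0.03, 0],
  ],
  jaw=[-1, -1, -1, -1, -1, -1, -1, -1, -1, -1],
)

```text
clock: 0.93
tcp_pos: [0.3023, -0.4258, 0.4338]
orientation: [-3.142, -0.0, -1.138]
force: [1.0, 0.3, -0.0]
grip_width: 1.0
```

apply_moves(
  twist=[
    [0, 0, 0.0705],
    [0, 0, 0.0705],
    [0, 0, 0.0705],
    [0, 0, 0.0705],
    [0, 0, 0.0705],
    [0, 0, 0.0705],
    [0, 0, 0.0705],
    [0, 0, 0.0705],
    [0, 0, 0.0705],
    [0, 0, 0.0705],
  ],
  delta_pos=[
    [0.014, 0.03, 0],
    [0.014, 0.03, 0],
    [0.014, 0.03, 0],
    [0.014, 0.03, 0],
    [0.014, 0.03, 0],
    [0.014, 0.03, 0],
    [0.014, 0.03, 0],
    [0.014, 0.03, 0],
    [0.014, 0.03, 0],
    [0.014, 0.03, 0],
  ],
  jaw=[-1, -1, -1, -1, -1, -1, -1, -1, -1, -1],
)

```text
clock: 1.77
tcp_pos: [0.4422, -0.1259, 0.4335]
orientation: [3.141, 0.0, -0.43]
force: [0.9, 0.0, 0.9]
grip_width: 0.996
```

```bash
python3 - <<'E'
from h import *
R=tool(BYAW,34);g=BIN+[0,0,.026];tcp=g+.019*R.as_matrix()[:,2]
go(tcp+[0,0,.1],R);st()
E
```

```text
dpos [ 0.0756  0.1354 -0.3233] rotvec [-0.6058  0.0332  0.7261] deg 54.2
t 1.7667 p [ 0.4422 -0.1259  0.4335] F [0.9 0.  0.9] M [-0.02 -0.11  0.03] w 0.996 q [ 0.57  0.28 -0.53  1.7   0.15  1.2  -0.43]
```

apply_moves(
  twist=[
    [-0.0606, 0.0033, 0.0726],
    [-0.0606, 0.0033, 0.0726],
    [-0.0606, 0.0033, 0.0726],
    [-0.0606, 0.0033, 0.0726],
    [-0.0606, 0.0033, 0.0726],
    [-0.0606, 0.0033, 0.0726],
    [-0.0606, 0.0033, 0.0726],
    [-0.0606, 0.0033, 0.0726],
    [-0.0606, 0.0033, 0.0726],
    [-0.0606, 0.0033, 0.0726],
  ],
  delta_pos=[
    [0.0076, 0.0135, -0.0323],
    [0.0076, 0.0135, -0.0323],
    [0.0076, 0.0135, -0.0323],
    [0.0076, 0.0135, -0.0323],
    [0.0076, 0.0135, -0.0323],
    [0.0076, 0.0135, -0.0323],
    [0.0076, 0.0135, -0.0323],
    [0.0076, 0.0135, -0.0323],
    [0.0076, 0.0135, -0.0323],
    [0.0076, 0.0135, -0.0323],
  ],
  jaw=[-1, -1, -1, -1, -1, -1, -1, -1, -1, -1],
)

```text
clock: 2.6
tcp_pos: [0.5188, 0.0089, 0.1092]
orientation: [2.546, -0.003, 0.321]
force: [0.7, 0.2, 1.4]
grip_width: 0.998
```

```bash
python3 - <<'E'
from h import *
R=tool(BYAW,34);g=BIN+[0,0,.026];tcp=g+.019*R.as_matrix()[:,2]
go(tcp,R);st()
a=grab('top');b=grab('side')
A=cv2.resize(a['frame'][150:260,290:400],None,fx=4,fy=4);B=cv2.resize(b['frame'][160:270,290:400],None,fx=4,fy=4)
cv2.imwrite('pics/pre.png',np.hstack([A,B])[:,:,::-1][:,:800])
E
```

```text
dpos [-0.0009  0.0006 -0.099 ] rotvec [ 0.0011  0.003  -0.0022] deg 0.2
t 2.6 p [0.5188 0.0089 0.1092] F [0.7 0.2 1.4] M [0.46 0.05 0.  ] w 0.998 q [-0.3   0.86 -0.28  2.08  1.25  0.85 -1.33]
```

View pics/pre.png

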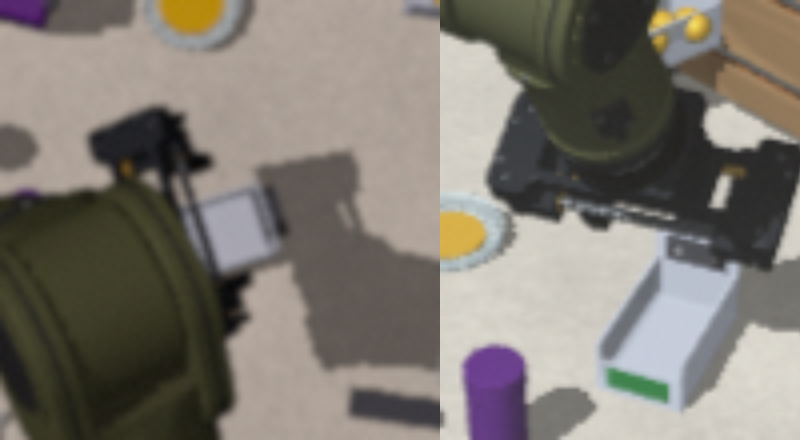

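The gripper straddles the bin in both views, aligned with its sides. I'll go down and grip.

apply_moves(
  twist=[
    [0, 0, 0],
    [0, 0, 0],
    [0, 0, 0],
    [0, 0, 0],
    [0, 0, 0],
    [0, 0, 0],
    [0, 0, 0],
    [0, 0, 0],
    [0, 0, 0],
    [0, 0, 0],
  ],
  delta_pos=[
    [-0.001, 0, -0.014],
    [0, 0, -0.014],
    [0, 0, -0.014],
    [0, 0, -0.014],
    [0, 0, -0.011],
    [0, 0, -0.01],
    [0, 0, -0.008],
    [0, 0, -0.006],
    [0, 0, -0.004],
    [0, 0, -0.003],
  ],
  jaw=[-1, -1, -1, -1, -1, -1, -1, -1, -1, -1],
)

```text
clock: 3.53
tcp_pos: [0.5174, 0.0074, 0.0128]
orientation: [2.548, -0.003, 0.316]
force: [-0.6, 0.9, -0.2]
grip_width: 1.0
```

apply_moves(
  twist=[
    [0, 0, 0],
    [0, 0, 0],
    [0, 0, 0],
    [0, 0, 0],
    [0, 0, 0],
    [0, 0, 0],
    [0, 0, 0],
    [0, 0, 0],
    [0, 0, 0],
    [0, 0, 0],
  ],
  delta_pos=[
    [0, 0, 0],
    [0, 0, 0],
    [0, 0, 0],
    [0, 0, 0],
    [0, 0, 0],
    [0, 0, 0],
    [0, 0, 0],
    [0, 0, 0],
    [0, 0, 0],
    [0, 0, 0],
  ],
  jaw=[-0.7, -0.6, -0.5, -0.4, -0.3, 0, 0.3, 0.6, 1, 1],
  force=60,
)

```text
clock: 4.37
tcp_pos: [0.5173, 0.0077, 0.013]
orientation: [2.548, -0.003, 0.317]
force: [0.0, 1.2, 4.8]
grip_width: 0.698
```

```bash
python3 - <<'E'
from h import *
R=tool(BYAW,34);g=BIN+[0,0,.026];tcp=g+.019*R.as_matrix()[:,2]
go(tcp,R);st()
E
```

```text
dpos [ 0.0005  0.0018 -0.0028] rotvec [-0.0009  0.0028  0.0021] deg 0.2
t 4.3667 p [0.5173 0.0077 0.013 ] F [0.  1.2 4.8] M [ 0.19 -0.02  0.01] w 0.698 q [-0.32  1.05 -0.24  2.08  1.45  0.8  -1.57]
```

apply_moves(
  twist=[
    [0, 0, 0],
    [0, 0, 0],
    [0, 0, 0],
    [0, 0, 0],
    [0, 0, 0],
    [0, 0, 0],
    [0, 0, 0],
    [0, 0, 0],
    [0, 0, 0],
    [0, 0, 0],
  ],
  delta_pos=[
    [0, 0, 0.003],
    [0, 0, 0.007],
    [0, 0, 0.015],
    [0, 0, 0.025],
    [0, 0, 0.03],
    [0, 0, 0.03],
    [0, 0, 0.03],
    [0, 0, 0.03],
    [0, 0, 0.02],
    [0, 0, 0.01],
  ],
  jaw=[1, 1, 1, 1, 1, 1, 1, 1, 1, 1],
)

```text
clock: 5.2
tcp_pos: [0.5174, 0.0077, 0.2156]
orientation: [2.549, -0.006, 0.316]
force: [0.3, 0.6, -1.9]
grip_width: 0.695
```

```bash
cat > path.py <<'E'
# clearance-optimal path of the hook in the groove; units mm, deg; hook pt rel. to lower edge at panel face
import numpy as np, heapq
B=[(-3,0,-58,3),(-3,11,0,3),(8,11,0,18.5),(-110,0,-58,-55)]   # x0,x1,z0,z1 bin frame rel. hook
O=[(0,5,-6,0),(0,20,-60,-6),(0,5,15,29),(0,20,29,46),(20,30,-60,46),(-3,0,63,82)]
def samp(rs):
    P=[]
    for a,b,c,d in rs:
        for t in np.linspace(0,1,int(max(b-a,d-c)/1)+2):
            P+= [(a+(b-a)*t,c),(a+(b-a)*t,d),(a,c+(d-c)*t),(b,c+(d-c)*t)]
    return np.array(P)
def sdf(P,rs):
    m=np.full(len(P),1e9)
    for a,b,c,d in rs:
        dx=np.maximum(a-P[:,0],P[:,0]-b);dz=np.maximum(c-P[:,1],P[:,1]-d)
        m=np.minimum(m,np.hypot(np.maximum(dx,0),np.maximum(dz,0))+np.minimum(np.maximum(dx,dz),0))
    return m
SB=samp(B);SB=SB[SB[:,0]>-60];SO=samp(O);SO=SO[(SO[:,1]>-45)&(SO[:,1]<35)]
def clr(hx,hz,th):
    t=np.radians(th);c,s=np.cos(t),np.sin(t)
    W=np.c_[hx+SB[:,0]*c+SB[:,1]*s,hz-SB[:,0]*s+SB[:,1]*c]
    X=SO[:,0]-hx;Z=SO[:,1]-hz
    return min(sdf(W,O).min(),sdf(np.c_[X*c-Z*s,X*s+Z*c],B).min())
if __name__=='__main__':
    xs=np.arange(-26,3,1.);zs=np.arange(-14,14,1.);ts=np.arange(0,57,4.)
    C={(i,j,k):clr(x,z,t) for i,x in enumerate(xs) for j,z in enumerate(zs) for k,t in enumerate(ts)}
    # maximin path from far (-26, z=-6,44) to (-1,1,0) approx
    st=(0,int(np.argmin(abs(zs+6))),11);goal=(int(np.argmin(abs(xs+1))),int(np.argmin(abs(zs-1))),0)
    best={st:(0,)};pq=[(0.,st,None)];par={}
    while pq:
        d,u,p=heapq.heappop(pq)
        if u in par:continue
        par[u]=p
        if u==goal:break
        for dd in np.ndindex(3,3,3):
            v=(u[0]+dd[0]-1,u[1]+dd[1]-1,u[2]+dd[2]-1)
            if v in C and v not in par and C[v]>0.2:
                heapq.heappush(pq,(d+np.exp(-3*min(C[v],3))*1+1e-5,v,u))
    u=goal;L=[]
    while u:L.append((xs[u[0]],zs[u[1]],ts[u[2]],round(C[u],2)));u=par.get(u)
    for l in L[::-1]:print(*l)
E
timeout 400 python3 path.py; python3 - <<'E'
from h import *
st();a=grab('top');P=pts(a)
n=np.array([np.cos(BYAW),np.sin(BYAW)]);t=np.array([-n[1],n[0]])
_,p,r=now();M=r.as_matrix();print(np.degrees(np.arctan2(M[1,0],M[0,0])),M[:,2])
q=P[150:260,290:400].reshape(-1,3);u=(q[:,:2]-BIN[:2])@n;v=(q[:,:2]-BIN[:2])@t
for nm,m in(('toe',(abs(v)<.022)&(u>.059)&(u<.08)&(q[:,2]>.2)),('back',(abs(v)<.029)&(u>.046)&(u<.058)&(q[:,2]>.2)),('floor back',(abs(v)<.024)&(u>.025)&(u<.045)&(q[:,2]>.1)),('floor mid',(abs(v)<.024)&(u>-.0)&(u<.025)&(q[:,2]>.1))):
    if m.sum():print(nm,m.sum(),np.median(u[m]).round(4),np.median(v[m]).round(4),np.median(q[m,2]).round(4), np.percentile(q[m,2],[10,90]))
m=(abs(v)<.025)&(u>-.02)&(u<.045)&(q[:,2]>.18)&(q[:,2]<.22)
if m.sum()>20:print('floor slope',np.polyfit(u[m],q[m,2],1),m.sum())
E
```

```text
-26.0 -6.0 44.0 5.24
-26.0 -5.0 40.0 6.06
-25.0 -4.0 36.0 6.87
-24.0 -3.0 32.0 7.76
-23.0 -2.0 28.0 7.43
-22.0 -1.0 28.0 6.03
-21.0 0.0 32.0 5.35
-20.0 1.0 36.0 4.58
-19.0 2.0 40.0 4.09
-18.0 3.0 44.0 4.03
-17.0 4.0 44.0 3.25
-16.0 5.0 48.0 3.42
-15.0 6.0 52.0 2.96
-14.0 7.0 52.0 2.96
-13.0 8.0 56.0 2.9
-12.0 9.0 56.0 3.17
-11.0 10.0 56.0 3.2
-10.0 11.0 56.0 2.93
-9.0 11.0 56.0 3.15
-8.0 12.0 56.0 3.22
-7.0 12.0 52.0 2.98
-6.0 12.0 48.0 2.87
-5.0 11.0 44.0 3.35
-5.0 10.0 40.0 2.93
-4.0 10.0 36.0 3.4
-4.0 9.0 32.0 3.19
-3.0 8.0 28.0 3.31
-3.0 7.0 24.0 3.14
-3.0 7.0 20.0 3.22
-2.0 6.0 16.0 3.58
-2.0 5.0 12.0 3.0
-2.0 4.0 8.0 2.54
-2.0 3.0 8.0 2.0
-2.0 2.0 4.0 1.51
-1.0 1.0 0.0 1.0
t 5.2 p [0.5174 0.0077 0.2156] F [ 0.3  0.6 -1.9] M [ 0.66  0.13 -0.03] w 0.695 q [-0.26  0.66 -0.33  2.03  1.03  0.96 -1.05]
18.09256731609694 [ 0.1791082  -0.52943293 -0.82922918]
toe 49 0.0628 -0.0002 0.2698 [0.26212762 0.28128896]
back 122 0.0519 0.0008 0.2453 [0.20335058 0.26501203]
floor back 99 0.0349 0.0007 0.2057 [0.2020845  0.20873151]
floor mid 127 0.0126 -0.0001 0.206 [0.20284673 0.20943881]
floor slope [-0.01185505  0.20606758] 261
```

```bash
sed -i 's/np.arange(0,57,4.)/np.arange(0,49,4.)/' path.py; timeout 400 python3 path.py; cat >> h.py <<'E'
def mk():
    _,p,r=now();M=r.as_matrix();by=M[:,0].copy();by[2]=0;by/=np.linalg.norm(by);bx=np.array([by[1],-by[0],0])
    o=np.array([BIN[0],BIN[1],0]);n=np.array([np.cos(BYAW),np.sin(BYAW),0])
    u=(o-p)@bx-.001
    org=p*[1,1,0]+bx*u+[0,0,p[2]-.013]
    Rb=np.stack([bx,by,[0,0,1]],1)
    np.savez('T.npz',R=M.T@Rb,t=M.T@(org-p))
# hook pose -> tool target.  hx into panel, hz rel. lower edge (ZE), lat along panel; m; tilt deg
ZE=.1965;DX=0.
def tgt(hx,hz,th,lat=0.):
    T=np.load('T.npz');Rs=Rot.from_euler('z',SYAW);Rb=(Rs*Rot.from_euler('y',th,degrees=True)).as_matrix()
    H=np.array([HP[0],HP[1],ZE])+Rs.apply([hx+DX,lat,hz])
    org=H-Rb@np.array([.055,0,.058]);M=Rb@T['R'].T
    return org-M@T['t'],Rot.from_matrix(M)
def hook():
    T=np.load('T.npz');_,p,r=now();M=r.as_matrix();Rb=M@T['R'];H=p+M@T['t']+Rb@np.array([.055,0,.058])
    Rs=Rot.from_euler('z',SYAW);h=Rs.inv().apply(H-[HP[0],HP[1],ZE]);L=(Rs.inv()*Rot.from_matrix(Rb)).as_euler('yxz',degrees=True)
    print('hook hx,lat,hz mm',((h-[DX,0,0])*1000).round(2),'tilt,roll,yaw',L.round(2))
E
python3 - <<'E'
from h import *
mk();T=np.load('T.npz');print(T['R'].round(3),T['t'].round(4));hook()
p,R=tgt(-.10,.06,0);go(p,R,'stage level');p,R=tgt(-.06,0.0,44);print(p);go(p,R,'stage tilt')
E
```

```text
-26.0 -6.0 44.0 5.24
-25.0 -5.0 40.0 5.13
-24.0 -4.0 36.0 6.07
-23.0 -3.0 32.0 6.92
-22.0 -2.0 28.0 6.85
-21.0 -1.0 28.0 5.49
-20.0 0.0 32.0 4.82
-19.0 1.0 36.0 4.09
-18.0 2.0 40.0 3.97
-17.0 3.0 44.0 3.31
-16.0 4.0 44.0 3.25
-15.0 5.0 48.0 2.75
-14.0 6.0 48.0 2.57
-13.0 6.0 48.0 2.16
-12.0 7.0 48.0 2.23
-11.0 8.0 48.0 2.31
-10.0 9.0 48.0 2.38
-9.0 10.0 48.0 2.35
-8.0 11.0 48.0 2.27
-7.0 11.0 48.0 2.83
-6.0 11.0 44.0 2.87
-5.0 10.0 40.0 2.93
-4.0 10.0 36.0 3.4
-4.0 9.0 32.0 3.19
-3.0 8.0 28.0 3.31
-3.0 7.0 24.0 3.14
-3.0 7.0 20.0 3.22
-2.0 6.0 16.0 3.58
-2.0 5.0 12.0 3.0
-2.0 4.0 8.0 2.54
-2.0 3.0 8.0 2.0
-2.0 2.0 4.0 1.51
-1.0 1.0 0.0 1.0
[[ 0.     1.     0.007]
 [ 0.829 -0.004  0.559]
 [ 0.559  0.006 -0.829]] [-0.0001 -0.0183  0.0033]
hook hx,lat,hz mm [-198.41  -64.29   64.7 ] tilt,roll,yaw [ 0.    0.   25.89]
stage level dpos [ 0.0689 -0.1045 -0.0047] rotvec [-0.      0.     -0.4519] deg 25.9
[ 0.58395348 -0.11708667  0.1930766 ]
stage tilt dpos [ 0.0662 -0.1248 -0.0231] rotvec [ 0.7711  0.0694 -0.4293] deg 50.7
```

apply_moves(
  twist=[
    [0.0771, 0.0069, -0.0429],
    [0.0771, 0.0069, -0.0429],
    [0.0771, 0.0069, -0.0429],
    [0.0771, 0.0069, -0.0429],
    [0.0771, 0.0069, -0.0429],
    [0.0771, 0.0069, -0.0429],
    [0.0771, 0.0069, -0.0429],
    [0.0771, 0.0069, -0.0429],
    [0.0771, 0.0069, -0.0429],
    [0.0771, 0.0069, -0.0429],
  ],
  delta_pos=[
    [0.0066, -0.0125, -0.0023],
    [0.0066, -0.0125, -0.0023],
    [0.0066, -0.0125, -0.0023],
    [0.0066, -0.0125, -0.0023],
    [0.0066, -0.0125, -0.0023],
    [0.0066, -0.0125, -0.0023],
    [0.0066, -0.0125, -0.0023],
    [0.0066, -0.0125, -0.0023],
    [0.0066, -0.0125, -0.0023],
    [0.0066, -0.0125, -0.0023],
  ],
  jaw=[1, 1, 1, 1, 1, 1, 1, 1, 1, 1],
)

```text
clock: 6.08
tcp_pos: [0.5827, -0.1185, 0.1892]
orientation: [-2.963, -0.001, -0.14]
force: [0.8, 1.1, -1.7]
grip_width: 0.699
```

```bash
python3 - <<'E'
from h import *
st();hook()
p,R=tgt(-.030,-.006,44);go(p,R,'-30,-6,44')
b=grab('side');a=grab('top')
cv2.imwrite('pics/stg.png',np.hstack([cv2.resize(b['frame'][80:240,290:450],None,fx=2.5,fy=2.5),cv2.resize(a['frame'][120:280,320:480],None,fx=2.5,fy=2.5)])[:,:,::-1])
E
```

```text
t 6.0833 p [ 0.5827 -0.1185  0.1892] F [ 0.8  1.1 -1.7] M [-0.25 -0.07  0.02] w 0.699 q [ 0.6   0.8  -0.68  1.68  0.41  0.82 -0.34]
hook hx,lat,hz mm [-58.41  -1.02  -4.08] tilt,roll,yaw [44.19 -0.24  0.06]
-30,-6,44 dpos [-0.0028 -0.0283 -0.0021] rotvec [-0.0039 -0.0038 -0.0011] deg 0.3
```

View pics/stg.png

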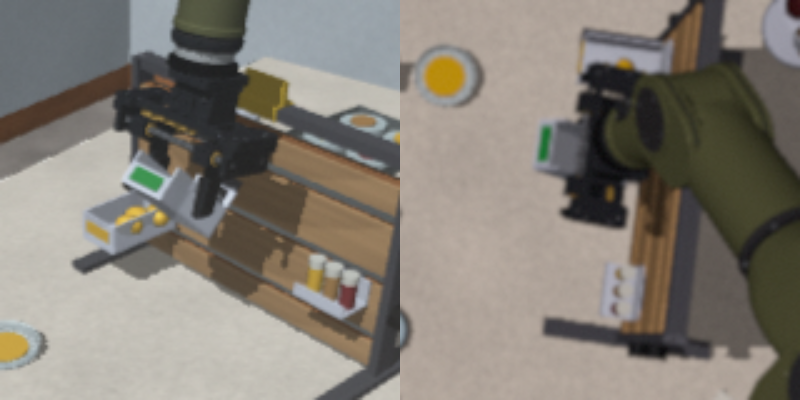

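apply_moves(
  twist=[
    [-0.0039, -0.0038, -0.0011],
    [0, 0, 0],
    [0, 0, 0],
    [0, 0, 0],
    [0, 0, 0],
    [0, 0, 0],
    [0, 0, 0],
    [0, 0, 0],
    [0, 0, 0],
    [0, 0, 0],
  ],
  delta_pos=[
    [0.0002, -0.006, -0.004],
    [-0.0008, -0.006, -0.004],
    [-0.0008, -0.006, -0.004],
    [-0.0008, -0.006, -0.003],
    [-0.0008, -0.005, 0],
    [-0.0004, -0.003, 0],
    [0, 0, 0],
    [0, 0, 0],
    [0, 0, 0],
    [0, 0, 0],
  ],
  jaw=[1, 1, 1, 1, 1, 1, 1, 1, 1, 1],
)

```text
clock: 7.02
tcp_pos: [0.5799, -0.1489, 0.175]
orientation: [-2.97, -0.007, -0.138]
force: [0.4, 0.2, -1.7]
grip_width: 0.697
```

```bash
python3 -c "
from h import *
st();hook()"
```

```text
t 7.0167 p [ 0.5799 -0.1489  0.175 ] F [ 0.4  0.2 -1.7] M [-0.2  -0.06 -0.02] w 0.697 q [ 0.64  0.82 -0.67  1.68  0.43  0.8  -0.31]
hook hx,lat,hz mm [-27.97   0.52 -17.88] tilt,roll,yaw [43.8   0.13  0.19]
```

apply_moves(
  twist=[
    [0, 0, 0],
    [0, 0, 0],
    [0, 0, 0],
    [0, 0, 0],
    [0, 0, 0],
    [0, 0, 0],
    [0, 0, 0],
    [0, 0, 0],
    [0, 0, 0],
    [0, 0, 0],
  ],
  delta_pos=[
    [-0.0001, -0.001, 0],
    [-0.0001, -0.001, 0],
    [-0.0001, -0.001, 0],
    [-0.0001, -0.001, 0],
    [0, 0, 0],
    [0, 0, 0],
    [0, 0, 0],
    [0, 0, 0],
    [0, 0, 0],
    [0, 0, 0],
  ],
  jaw=[1, 1, 1, 1, 1, 1, 1, 1, 1, 1],
)

```text
clock: 7.85
tcp_pos: [0.5794, -0.1533, 0.1748]
orientation: [-2.97, -0.007, -0.138]
force: [0.2, -0.5, -1.3]
grip_width: 0.695
```

```bash
python3 -c "
from h import *
st();hook()"
```

```text
t 7.85 p [ 0.5794 -0.1533  0.1748] F [ 0.2 -0.5 -1.3] M [-0.26 -0.   -0.02] w 0.695 q [ 0.64  0.82 -0.68  1.68  0.43  0.81 -0.3 ]
hook hx,lat,hz mm [-23.49   0.57 -18.07] tilt,roll,yaw [43.79  0.11  0.15]
```

apply_moves(
  twist=[
    [0, 0, 0],
    [0, 0, 0],
    [0, 0, 0],
    [0, 0, 0],
    [0, 0, 0],
    [0, 0, 0],
    [0, 0, 0],
    [0, 0, 0],
    [0, 0, 0],
    [0, 0, 0],
  ],
  delta_pos=[
    [-0.0001, -0.0005, 0],
    [0, -0.0005, 0],
    [-0.0001, -0.0005, 0],
    [0, -0.0005, 0],
    [0, 0, 0],
    [0, 0, 0],
    [0, 0, 0],
    [0, 0, 0],
    [0, 0, 0],
    [0, 0, 0],
  ],
  jaw=[1, 1, 1, 1, 1, 1, 1, 1, 1, 1],
)

```text
clock: 8.68
tcp_pos: [0.5792, -0.1554, 0.1747]
orientation: [-2.97, -0.007, -0.138]
force: [0.1, 0.6, -1.6]
grip_width: 0.695
```

apply_moves(
  twist=[
    [0, 0, 0],
    [0, 0, 0],
    [0, 0, 0],
    [0, 0, 0],
    [0, 0, 0],
    [0, 0, 0],
    [0, 0, 0],
    [0, 0, 0],
    [0, 0, 0],
    [0, 0, 0],
  ],
  delta_pos=[
    [-0.0001, -0.0005, 0],
    [0, -0.0005, 0],
    [0, 0, 0],
    [0, 0, 0],
    [0, 0, 0],
    [0, 0, 0],
    [0, 0, 0],
    [0, 0, 0],
    [0, 0, 0],
    [0, 0, 0],
  ],
  jaw=[1, 1, 1, 1, 1, 1, 1, 1, 1, 1],
)

```text
clock: 9.52
tcp_pos: [0.5791, -0.1563, 0.1747]
orientation: [-2.97, -0.007, -0.138]
force: [-0.2, -0.2, -1.3]
grip_width: 0.698
```

```bash
python3 -c "
from h import *
st();hook()"
```

```text
t 9.5167 p [ 0.5791 -0.1563  0.1747] F [-0.2 -0.2 -1.3] M [-0.28 -0.09  0.02] w 0.698 q [ 0.65  0.83 -0.68  1.67  0.43  0.81 -0.29]
hook hx,lat,hz mm [-20.45   0.65 -18.12] tilt,roll,yaw [43.79  0.11  0.15]
```

apply_moves(
  twist=[
    [0, 0, 0],
    [0, 0, 0],
    [0, 0, 0],
    [0, 0, 0],
    [0, 0, 0],
    [0, 0, 0],
    [0, 0, 0],
    [0, 0, 0],
    [0, 0, 0],
    [0, 0, 0],
  ],
  delta_pos=[
    [-0.0001, -0.0005, 0],
    [0, -0.0005, 0],
    [0, 0, 0],
    [0, 0, 0],
    [0, 0, 0],
    [0, 0, 0],
    [0, 0, 0],
    [0, 0, 0],
    [0, 0, 0],
    [0, 0, 0],
  ],
  jaw=[1, 1, 1, 1, 1, 1, 1, 1, 1, 1],
)

```text
clock: 10.35
tcp_pos: [0.579, -0.1572, 0.1748]
orientation: [-2.97, -0.007, -0.138]
force: [-0.5, 1.6, -0.6]
grip_width: 0.696
```

apply_moves(
  twist=[
    [0, 0, 0],
    [0, 0, 0],
    [0, 0, 0],
    [0, 0, 0],
    [0, 0, 0],
    [0, 0, 0],
    [0, 0, 0],
    [0, 0, 0],
    [0, 0, 0],
    [0, 0, 0],
  ],
  delta_pos=[
    [-0.0001, -0.0005, 0],
    [0, -0.0005, 0],
    [0, 0, 0],
    [0, 0, 0],
    [0, 0, 0],
    [0, 0, 0],
    [0, 0, 0],
    [0, 0, 0],
    [0, 0, 0],
    [0, 0, 0],
  ],
  jaw=[1, 1, 1, 1, 1, 1, 1, 1, 1, 1],
)

```text
clock: 11.18
tcp_pos: [0.5789, -0.1573, 0.1748]
orientation: [-2.969, -0.007, -0.138]
force: [1.0, 5.1, -1.4]
grip_width: 0.7
```

```bash
python3 -c "
from h import *
st();hook()"
```

```text
t 11.1833 p [ 0.5789 -0.1573  0.1748] F [ 1.   5.1 -1.4] M [ 0.82  0.   -0.05] w 0.7 q [ 0.65  0.83 -0.68  1.67  0.43  0.81 -0.29]
hook hx,lat,hz mm [-19.44   0.68 -18.1 ] tilt,roll,yaw [43.87  0.1   0.19]
```

```bash
sed -i 's/DX=0\./DX=.0013/' h.py; python3 -c "
from h import *
hook()
for c in((-.023,-.018,44),(-.024,.0035,44),(-.014,.0045,44)): go(*tgt(*c),c)"
```

```text
hook hx,lat,hz mm [-20.74   0.68 -18.1 ] tilt,roll,yaw [43.87  0.1   0.19]
(-0.023, -0.018, 44) dpos [-0.0002  0.0023  0.0002] rotvec [ 0.0025  0.0015 -0.0033] deg 0.3
(-0.024, 0.0035, 44) dpos [-0.      0.0033  0.0217] rotvec [ 0.0025  0.0015 -0.0033] deg 0.3
(-0.014, 0.0045, 44) dpos [-0.0014 -0.0066  0.0227] rotvec [ 0.0025  0.0015 -0.0033] deg 0.3
```

apply_moves(
  twist=[
    [0, 0, 0],
    [0.0025, 0.0015, -0.0033],
    [0, 0, 0],
    [0, 0, 0],
    [0, 0, 0],
    [0, 0, 0],
    [0, 0, 0],
    [0, 0, 0],
    [0, 0, 0],
    [0, 0, 0],
  ],
  delta_pos=[
    [0, 0.0042, 0],
    [0, 0, 0.0047],
    [0, 0, 0.005],
    [0, 0, 0.005],
    [0, 0, 0.004],
    [0, 0, 0.003],
    [-0.0003, -0.002, 0],
    [-0.0003, -0.002, 0],
    [0, 0, 0],
    [0, 0, 0],
  ],
  jaw=[1, 1, 1, 1, 1, 1, 1, 1, 1, 1],
)

```text
clock: 12.02
tcp_pos: [0.578, -0.1586, 0.1961]
orientation: [-2.968, -0.005, -0.142]
force: [1.0, -0.5, -2.0]
grip_width: 0.696
```

apply_moves(
  twist=[
    [0, 0, 0],
    [0, 0, 0],
    [0, 0, 0],
    [0, 0, 0],
    [0, 0, 0],
    [0, 0, 0],
    [0, 0, 0],
    [0, 0, 0],
    [0, 0, 0],
    [0, 0, 0],
  ],
  delta_pos=[
    [-0.0002, -0.001, 0],
    [-0.0001, -0.001, 0.0005],
    [-0.0001, -0.001, 0],
    [0, 0, 0],
    [0, 0, 0],
    [0, 0, 0],
    [0, 0, 0],
    [0, 0, 0],
    [0, 0, 0],
    [0, 0, 0],
  ],
  jaw=[1, 1, 1, 1, 1, 1, 1, 1, 1, 1],
)

```text
clock: 12.85
tcp_pos: [0.5779, -0.1612, 0.197]
orientation: [-2.968, -0.005, -0.142]
force: [-0.3, -0.9, -2.4]
grip_width: 0.696
```

```bash
python3 -c "
from h import *
st();hook()
go(*tgt(-.014,.0045,44))"
```

```text
t 12.85 p [ 0.5779 -0.1612  0.197 ] F [-0.3 -0.9 -2.4] M [-0.27 -0.02 -0.02] w 0.696 q [ 0.67  0.8  -0.69  1.65  0.41  0.86 -0.27]
hook hx,lat,hz mm [-16.79  -0.09   3.97] tilt,roll,yaw [ 4.392e+01  1.000e-02 -4.000e-02]
 dpos [-0.0003 -0.0028  0.0006] rotvec [ 0.0014 -0.0001  0.0007] deg 0.1
```

apply_moves(
  twist=[
    [0, 0, 0],
    [0, 0, 0],
    [0, 0, 0],
    [0, 0, 0],
    [0, 0, 0],
    [0, 0, 0],
    [0, 0, 0],
    [0, 0, 0],
    [0, 0, 0],
    [0, 0, 0],
  ],
  delta_pos=[
    [-0.0001, -0.001, 0],
    [-0.0001, -0.001, 0],
    [-0.0001, -0.0008, 0],
    [0, 0, 0],
    [0, 0, -0.0007],
    [0, 0, -0.0007],
    [0, 0, 0],
    [0, 0, 0],
    [0, 0, 0],
    [0, 0, 0],
  ],
  jaw=[1, 1, 1, 1, 1, 1, 1, 1, 1, 1],
)

```text
clock: 13.68
tcp_pos: [0.5775, -0.164, 0.1956]
orientation: [-2.968, -0.005, -0.142]
force: [-0.1, 0.3, -0.6]
grip_width: 0.697
```

apply_moves(
  twist=[
    [0, 0, 0],
    [0, 0, 0],
    [0, 0, 0],
    [0, 0, 0],
    [0, 0, 0],
    [0, 0, 0],
    [0, 0, 0],
    [0, 0, 0],
    [0, 0, 0],
    [0, 0, 0],
  ],
  delta_pos=[
    [0, 0, -0.0005],
    [0, 0, -0.0005],
    [0, 0, 0],
    [0, 0, 0],
    [0, 0, 0],
    [0, 0, 0],
    [0, 0, 0],
    [0, 0, 0],
    [0, 0, 0],
    [0, 0, 0],
  ],
  jaw=[1, 1, 1, 1, 1, 1, 1, 1, 1, 1],
)

```text
clock: 14.52
tcp_pos: [0.5777, -0.1637, 0.1947]
orientation: [-2.968, -0.005, -0.142]
force: [0.5, 2.5, 0.9]
grip_width: 0.698
```

```bash
python3 -c "
from h import *
st();hook()"
```

```text
t 14.5167 p [ 0.5777 -0.1637  0.1947] F [0.5 2.5 0.9] M [ 0.01 -0.07  0.05] w 0.698 q [ 0.67  0.8  -0.69  1.65  0.41  0.86 -0.27]
hook hx,lat,hz mm [-14.25   0.13   1.65] tilt,roll,yaw [ 4.394e+01  2.000e-02 -3.000e-02]
```

```bash
sed -i 's/ZE=.1965/ZE=.1971/' h.py; cat > seg.py <<'E'
import sys
from h import *
from path import clr
def seg(ws):
    _,p,r=now();hook();st()
    for w in ws:
        q,R=tgt(w[0]/1e3,w[1]/1e3,w[2]);print(w,'clr',round(clr(*w),2),'d',(q-p).round(4).tolist(),'tw',(R*r.inv()).as_rotvec().round(4).tolist());p,r=q,R
E
python3 -c "
from seg import *
seg([(-14,4.5,44),(-14,5.3,46),(-13.5,5.8,48),(-12,7.1,48),(-10,9,48),(-8,10.8,48)])
print();seg([(-8,10.8,48),(-6.5,11,46),(-6,11,44),(-5.5,10.5,42),(-5,10,40),(-4.5,10,38),(-4,9.7,36),(-4,9.2,33),(-3.5,8.5,30),(-3,8,27),(-3,7.5,24),(-3,7,21),(-2.5,6.5,18),(-2.2,6,15),(-2,5.3,12),(-2,4.5,9),(-2,3.5,6),(-1.8,2.5,4),(-1.5,1.8,2),(-1.2,1.2,1),(-1,1,0)])"
```

```text
hook hx,lat,hz mm [-14.25   0.13   1.05] tilt,roll,yaw [ 4.394e+01  2.000e-02 -3.000e-02]
t 14.5167 p [ 0.5777 -0.1637  0.1947] F [0.5 2.5 0.9] M [ 0.01 -0.07  0.05] w 0.698 q [ 0.67  0.8  -0.69  1.65  0.41  0.86 -0.27]
(-14, 4.5, 44) clr 2.2 d [-0.0002, -0.0002, 0.0035] tw [0.0011, 0.0003, 0.0005]
(-14, 5.3, 46) clr 2.54 d [0.0, 0.0001, 0.0029] tw [0.0346, -0.0047, -0.0]
(-13.5, 5.8, 48) clr 2.34 d [-0.0001, -0.0005, 0.0026] tw [0.0346, -0.0047, 0.0]
(-12, 7.1, 48) clr 2.31 d [-0.0002, -0.0015, 0.0013] tw [0.0, 0.0, 0.0]
(-10, 9, 48) clr 2.38 d [-0.0003, -0.002, 0.0019] tw [0.0, 0.0, 0.0]
(-8, 10.8, 48) clr 2.42 d [-0.0003, -0.002, 0.0018] tw [0.0, 0.0, 0.0]

hook hx,lat,hz mm [-14.25   0.13   1.05] tilt,roll,yaw [ 4.394e+01  2.000e-02 -3.000e-02]
t 14.5167 p [ 0.5777 -0.1637  0.1947] F [0.5 2.5 0.9] M [ 0.01 -0.07  0.05] w 0.698 q [ 0.67  0.8  -0.69  1.65  0.41  0.86 -0.27]
(-8, 10.8, 48) clr 2.42 d [-0.001, -0.0061, 0.0141] tw [0.0702, -0.0092, 0.0005]
(-6.5, 11, 46) clr 2.89 d [-0.0002, -0.0015, -0.0019] tw [-0.0346, 0.0047, -0.0]
(-6, 11, 44) clr 2.87 d [-0.0001, -0.0006, -0.002
[... 753 characters left out ...]
.5, 18) clr 3.49 d [-0.0003, -0.002, -0.0033] tw [-0.0519, 0.0071, 0.0]
(-2.2, 6, 15) clr 3.37 d [-0.0003, -0.0019, -0.0033] tw [-0.0519, 0.0071, 0.0]
(-2, 5.3, 12) clr 3.06 d [-0.0003, -0.002, -0.0034] tw [-0.0519, 0.0071, -0.0]
(-2, 4.5, 9) clr 2.68 d [-0.0003, -0.0019, -0.0034] tw [-0.0519, 0.0071, 0.0]
(-2, 3.5, 6) clr 2.24 d [-0.0003, -0.002, -0.0035] tw [-0.0519, 0.0071, 0.0]
(-1.8, 2.5, 4) clr 1.97 d [-0.0002, -0.0016, -0.0026] tw [-0.0346, 0.0047, -0.0]
(-1.5, 1.8, 2) clr 1.56 d [-0.0002, -0.0018, -0.0022] tw [-0.0346, 0.0047, 0.0]
(-1.2, 1.2, 1) clr 1.09 d [-0.0001, -0.0011, -0.0013] tw [-0.0173, 0.0024, 0.0]
(-1, 1, 0) clr 1.0 d [-0.0001, -0.001, -0.0009] tw [-0.0173, 0.0024, -0.0]
```

apply_moves(
  twist=[
    [0, 0, 0],
    [0, 0, 0],
    [0.0346, -0.0047, 0],
    [0.0346, -0.0047, 0],
    [0, 0, 0],
    [0, 0, 0],
    [0, 0, 0],
    [0, 0, 0],
    [0, 0, 0],
    [0, 0, 0],
  ],
  delta_pos=[
    [0, 0, 0.0017],
    [-0.0001, 0, 0.0018],
    [0, 0, 0.0029],
    [-0.0001, -0.0005, 0.0026],
    [-0.0002, -0.0015, 0.0013],
    [-0.0003, -0.002, 0.0019],
    [0, 0, 0],
    [0, 0, 0],
    [0, 0, 0],
    [0, 0, 0],
  ],
  jaw=[1, 1, 1, 1, 1, 1, 1, 1, 1, 1],
)

```text
clock: 15.35
tcp_pos: [0.5768, -0.1676, 0.2067]
orientation: [-2.899, -0.005, -0.141]
force: [0.5, 0.1, -1.8]
grip_width: 0.698
```

```bash
python3 -c "
from seg import *
seg([(-10,9,48),(-8,10.8,48),(-6.5,11,46),(-6,11,44)])"
```

```text
hook hx,lat,hz mm [-10.19  -0.22   8.89] tilt,roll,yaw [ 4.79e+01 -1.00e-02  0.00e+00]
t 15.35 p [ 0.5768 -0.1676  0.2067] F [ 0.5  0.1 -1.8] M [-0.32  0.02  0.01] w 0.698 q [ 0.73  0.82 -0.75  1.62  0.36  0.89 -0.21]
(-10, 9, 48) clr 2.38 d [0.0002, -0.0002, 0.0002] tw [0.0017, -0.0004, -0.0001]
(-8, 10.8, 48) clr 2.42 d [-0.0003, -0.002, 0.0018] tw [0.0, 0.0, 0.0]
(-6.5, 11, 46) clr 2.89 d [-0.0002, -0.0015, -0.0019] tw [-0.0346, 0.0047, -0.0]
(-6, 11, 44) clr 2.87 d [-0.0001, -0.0006, -0.0021] tw [-0.0346, 0.0047, 0.0]
```

No contact. I'll continue along the path.

apply_moves(
  twist=[
    [0.0015, 0, 0],
    [0, 0, 0],
    [-0.0346, 0.0047, 0],
    [-0.0346, 0.0047, 0],
    [-0.0346, 0.0047, 0],
    [-0.0346, 0.0047, 0],
    [-0.0346, 0.0047, 0],
    [-0.0346, 0.0047, 0],
    [0, 0, 0],
    [0, 0, 0],
  ],
  delta_pos=[
    [0, -0.0012, 0.0011],
    [-0.0001, -0.001, 0.0009],
    [-0.0002, -0.0015, -0.0019],
    [-0.0001, -0.0006, -0.0021],
    [-0.0001, -0.0007, -0.0026],
    [-0.0001, -0.0007, -0.0026],
    [-0.0001, -0.0008, -0.0021],
    [-0.0001, -0.0009, -0.0024],
    [0, 0, 0],
    [0, 0, 0],
  ],
  jaw=[1, 1, 1, 1, 1, 1, 1, 1, 1, 1],
)

```text
clock: 16.18
tcp_pos: [0.5763, -0.1743, 0.1953]
orientation: [-3.106, -0.006, -0.139]
force: [0.4, -1.3, -1.2]
grip_width: 0.698
```

```bash
python3 -c "
from seg import *
seg([(-4,9.7,36),(-4,9.2,33)])"
```

```text
hook hx,lat,hz mm [-4.66  0.27 10.14] tilt,roll,yaw [3.6e+01 3.0e-02 7.0e-02]
t 16.1833 p [ 0.5763 -0.1743  0.1953] F [ 0.4 -1.3 -1.2] M [-0.11 -0.04 -0.04] w 0.698 q [ 0.57  0.77 -0.6   1.67  0.5   0.86 -0.37]
(-4, 9.7, 36) clr 3.23 d [-0.0003, -0.0006, -0.0004] tw [0.0, 0.0005, -0.0012]
(-4, 9.2, 33) clr 3.22 d [-0.0001, -0.0007, -0.0036] tw [-0.0519, 0.0071, -0.0]
```

apply_moves(
  twist=[
    [-0.0519, 0.0071, 0],
    [-0.0519, 0.0071, 0],
    [-0.0519, 0.0071, 0],
    [-0.0519, 0.0071, 0],
    [-0.0519, 0.0071, 0],
    [-0.0519, 0.0071, 0],
    [-0.0519, 0.0071, 0],
    [-0.0519, 0.0071, 0],
    [0, 0, 0],
    [0, 0, 0],
  ],
  delta_pos=[
    [-0.0003, -0.0012, -0.004],
    [-0.0002, -0.0014, -0.0038],
    [-0.0002, -0.0015, -0.0035],
    [-0.0002, -0.0012, -0.0035],
    [-0.0002, -0.0013, -0.0034],
    [-0.0003, -0.002, -0.0033],
    [-0.0003, -0.0019, -0.0033],
    [-0.0003, -0.002, -0.0034],
    [0, 0, 0],
    [0, 0, 0],
  ],
  jaw=[1, 1, 1, 1, 1, 1, 1, 1, 1, 1],
)

```text
clock: 17.02
tcp_pos: [0.5743, -0.1871, 0.1665]
orientation: [2.76, -0.007, -0.137]
force: [-1.0, -0.4, -1.0]
grip_width: 0.698
```

```bash
python3 -c "
from seg import *
seg([(-2,5.3,12),(-2,4.5,9)])"
```

```text
hook hx,lat,hz mm [-1.68 -0.08  4.68] tilt,roll,yaw [ 1.209e+01 -1.000e-02  3.000e-02]
t 17.0167 p [ 0.5743 -0.1871  0.1665] F [-1.  -0.4 -1. ] M [ 0.45 -0.13 -0.05] w 0.698 q [ 0.2   0.78 -0.3   1.75  0.81  0.87 -0.76]
(-2, 5.3, 12) clr 3.06 d [0.0001, 0.0003, 0.0005] tw [-0.0016, 0.0001, -0.0005]
(-2, 4.5, 9) clr 2.68 d [-0.0003, -0.0019, -0.0034] tw [-0.0519, 0.0071, 0.0]
```

apply_moves(
  twist=[
    [-0.0525, 0.0071, 0],
    [-0.0519, 0.0071, 0],
    [-0.0346, 0.0047, 0],
    [-0.0346, 0.0047, 0],
    [-0.0173, 0.0024, 0],
    [-0.0173, 0.0024, 0],
    [0, 0, 0],
    [0, 0, 0],
    [0, 0, 0],
    [0, 0, 0],
  ],
  delta_pos=[
    [-0.0002, -0.0016, -0.0029],
    [-0.0003, -0.002, -0.0035],
    [-0.0002, -0.0016, -0.0026],
    [-0.0002, -0.0018, -0.0022],
    [-0.0001, -0.0011, -0.0013],
    [-0.0001, -0.001, -0.0009],
    [0, 0, 0],
    [0, 0, 0],
    [0, 0, 0],
    [0, 0, 0],
  ],
  jaw=[1, 1, 1, 1, 1, 1, 1, 1, 1, 1],
)

```text
clock: 17.85
tcp_pos: [0.5732, -0.1969, 0.1535]
orientation: [2.549, -0.008, -0.137]
force: [0.2, 2.7, -2.1]
grip_width: 0.702
```

```bash
python3 -c "
from seg import *
seg([(-1,1,0),(-.2,0,0)])"
```

```text
hook hx,lat,hz mm [-0.32  0.04  1.38] tilt,roll,yaw [ 0.04  0.08 -0.05]
t 17.85 p [ 0.5732 -0.1969  0.1535] F [ 0.2  2.7 -2.1] M [ 1.21 -0.25 -0.07] w 0.702 q [ 0.05  0.84 -0.17  1.77  0.94  0.94 -0.94]
(-1, 1, 0) clr 1.0 d [-0.0001, 0.0007, -0.0004] tw [-0.0006, 0.0015, 0.0009]
(-0.2, 0, 0) clr 0.0 d [-0.0001, -0.0008, -0.001] tw [0.0, 0.0, 0.0]
```

apply_moves(
  twist=[
    [0, 0, 0],
    [0, 0, 0],
    [0, 0, 0],
    [0, 0, 0],
    [0, 0, 0],
    [0, 0, 0],
    [0, 0, 0],
    [0, 0, 0],
    [0, 0, 0],
    [0, 0, 0],
  ],
  delta_pos=[
    [0, 0, -0.0007],
    [0, 0, -0.0007],
    [0, 0, 0],
    [0, 0, 0],
    [0, 0, 0],
    [0, 0, 0],
    [0, 0, 0],
    [0, 0, 0],
    [0, 0, 0],
    [0, 0, 0],
  ],
  jaw=[1, 1, 1, 1, 1, 1, 1, 1, 1, 1],
)

```text
clock: 18.68
tcp_pos: [0.5733, -0.1969, 0.1523]
orientation: [2.548, -0.008, -0.136]
force: [1.5, 4.2, 2.0]
grip_width: 0.701
```

```bash
python3 -c "
from seg import *
st();hook()"
```

```text
t 18.6833 p [ 0.5733 -0.1969  0.1523] F [1.5 4.2 2. ] M [ 0.78 -0.18 -0.01] w 0.701 q [ 0.05  0.85 -0.17  1.77  0.94  0.94 -0.95]
hook hx,lat,hz mm [-0.4   0.18  0.19] tilt,roll,yaw [-0.04  0.07 -0.01]
```

apply_moves(
  twist=[
    [0, 0, 0],
    [0, 0, 0],
    [0, 0, 0],
    [0, 0, 0],
    [0, 0, 0],
    [0, 0, 0],
    [0, 0, 0],
    [0, 0, 0],
    [0, 0, 0],
    [0, 0, 0],
  ],
  delta_pos=[
    [0, 0, 0],
    [0, 0, 0],
    [0, 0, 0],
    [0, 0, 0],
    [0, 0, 0],
    [0, 0, 0],
    [0, 0, 0],
    [0, 0, 0],
    [0, 0, 0],
    [0, 0, 0],
  ],
  jaw=[0.1, -0.2, -0.4, -0.5, -0.6, -0.7, -0.8, -1, -1, -1],
  force=20,
)

```text
clock: 19.52
tcp_pos: [0.5729, -0.1972, 0.152]
orientation: [2.548, -0.008, -0.137]
force: [0.8, -0.2, 0.4]
grip_width: 0.999
```

apply_moves(
  twist=[
    [0, 0, 0],
    [0, 0, 0],
    [0, 0, 0],
    [0, 0, 0],
    [0, 0, 0],
    [0, 0, 0],
    [0, 0, 0],
    [0, 0, 0],
    [0, 0, 0],
    [0, 0, 0],
  ],
  delta_pos=[
    [0.0004, 0.0028, 0.004],
    [0.0008, 0.0055, 0.0083],
    [0.0016, 0.011, 0.0166],
    [0.0016, 0.011, 0.0166],
    [0.0016, 0.011, 0.0166],
    [0.0016, 0.011, 0.0166],
    [0.0016, 0.011, 0.0166],
    [0.0016, 0.011, 0.0166],
    [0.0016, 0.011, 0.0166],
    [0, 0, 0],
  ],
  jaw=[-1, -1, -1, -1, -1, -1, -1, -1, -1, -1],
)

```text
clock: 20.35
tcp_pos: [0.5877, -0.1076, 0.2839]
orientation: [2.552, -0.014, -0.132]
force: [0.8, 0.8, 0.8]
grip_width: 1.002
```

```bash
python3 - <<'E'
from h import *
st()
J=np.array([.596,.2457,.0375])
_,p,r=now();print(r.as_matrix().round(2))
b=grab('side');Q=pts(b).reshape(-1,3)
n=np.array([np.cos(SYAW),np.sin(SYAW)]);t=np.array([-n[1],n[0]])
cv2.imwrite('pics/hung.png',cv2.resize(b['frame'][80:260,290:470],None,fx=3.2,fy=3.2)[:,:,::-1])
E
```

```text
t 20.35 p [ 0.5877 -0.1076  0.2839] F [0.8 0.8 0.8] M [ 0.56 -0.14  0.02] w 1.002 q [-0.05  0.69 -0.25  1.62  0.75  1.23 -0.8 ]
[[ 0.99 -0.12 -0.06]
 [-0.13 -0.82 -0.55]
 [ 0.01  0.56 -0.83]]
```

View pics/hung.png

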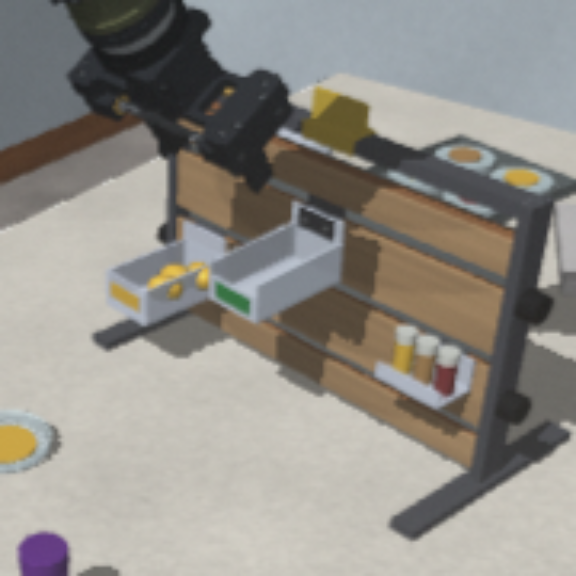

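The bin hangs level with its back flat on the panel (label end at (232,297) in the crop), under the card at (337,118). Next is the green jar.

```bash
python3 - <<'E'
from h import *
go(np.array([.596,.246,.16]),tool(SYAW,0))
b=load('side');Q=pts(b).reshape(-1,3)
n=np.array([np.cos(SYAW),np.sin(SYAW)]);t=np.array([-n[1],n[0]])
d=(Q[:,:2]-HP[:2])@n;l=(Q[:,:2]-HP[:2])@t
m=(d>-.105)&(d<-.01)&(abs(l)<.024)&(Q[:,2]>.12)&(Q[:,2]<.17)
print('floor',m.sum(),np.polyfit(d[m],Q[m,2],1),np.median(Q[m,2]))
h=cv2.cvtColor(b['frame'],cv2.COLOR_RGB2HSV).reshape(-1,3)
m=(h[:,0]>50)&(h[:,0]<75)&(h[:,1]>120)&(abs(l)<.05)&(d<-.08)&(d>-.14)
print('label d,l,z',d[m].mean(),l[m].mean(),Q[m,2].mean(),m.sum())
E
```

```text
dpos [ 0.0093  0.3555 -0.1223] rotvec [ 0.5874 -0.0682  0.0013] deg 33.9
floor 34 [0.04848655 0.14134487] 0.13893163943392733
label d,l,z -0.1117989578013051 -0.0014785393498714114 0.15001136677850987 30
```

apply_moves(
  twist=[
    [0.0587, -0.0068, 0],
    [0.0587, -0.0068, 0],
    [0.0587, -0.0068, 0],
    [0.0587, -0.0068, 0],
    [0.0587, -0.0068, 0],
    [0.0587, -0.0068, 0],
    [0.0587, -0.0068, 0],
    [0.0587, -0.0068, 0],
    [0.0587, -0.0068, 0],
    [0.0587, -0.0068, 0],
  ],
  delta_pos=[
    [0.0009, 0.0355, 0],
    [0.0009, 0.0355, 0],
    [0.0009, 0.0355, -0.01],
    [0.0009, 0.0355, -0.015],
    [0.0009, 0.0355, -0.015],
    [0.0009, 0.0355, -0.015],
    [0.0009, 0.0355, -0.015],
    [0.0009, 0.0355, -0.018],
    [0.0009, 0.0355, -0.018],
    [0.001, 0.0355, -0.016],
  ],
  jaw=[-1, -1, -1, -1, -1, -1, -1, -1, -1, -1],
)

```text
clock: 21.23
tcp_pos: [0.5939, 0.2436, 0.1567]
orientation: [3.139, 0.007, -0.138]
force: [0.8, -0.1, 0.1]
grip_width: 1.002
```

```bash
python3 - <<'E'
from h import *
st()
b=grab('side');Q=pts(b);h=cv2.cvtColor(b['frame'],cv2.COLOR_RGB2HSV)
m=cv2.inRange(h,(50,120,40),(75,255,255))>0;m[:,:240]=0;m[:,285:]=0;m[:240]=0;m[275:]=0
q=Q[m];q=q[q[:,2]>.05];print(len(q),q.mean(0))
if len(q)>3:print(cv2.minEnclosingCircle(q[:,:2].astype(np.float32)),q[:,2].max())
go(np.array([.596,.246,.045]),tool(SYAW,0))
E
```

```text
t 21.2333 p [0.5939 0.2436 0.1567] F [ 0.8 -0.1  0.1] M [-0.05 -0.14 -0.02] w 1.002 q [-0.21  0.85 -0.48  1.57  0.47  0.85 -1.  ]
170 [0.58347199 0.25634489 0.07955802]
((0.2991938292980194, 0.4521624445915222), 0.3789002001285553) 0.70489842668214
 dpos [ 0.0047 -0.0037 -0.109 ] rotvec [-0.006  -0.0113 -0.003 ] deg 0.8
```

apply_moves(
  twist=[
    [0, 0, 0],
    [0, 0, 0],
    [0, 0, 0],
    [0, 0, 0],
    [0, 0, 0],
    [0, 0, 0],
    [0, 0, 0],
    [0, 0, 0],
    [0, 0, 0],
    [0, 0, 0],
  ],
  delta_pos=[
    [0, 0, -0.01],
    [0, 0, -0.01],
    [0, 0, -0.01],
    [0, 0, -0.01],
    [0, 0, -0.01],
    [0, 0, -0.008],
    [0, 0, 0],
    [0, 0, 0],
    [0, 0, 0],
    [0, 0, 0],
  ],
  jaw=[-1, -1, -1, -1, -1, -1, -1, -1, -1, -1],
)

```text
clock: 22.12
tcp_pos: [0.5949, 0.2436, 0.1012]
orientation: [3.139, 0.004, -0.137]
force: [0.2, -0.3, 0.6]
grip_width: 0.999
```

```bash
python3 - <<'E'
from h import *
st();go(np.array([.596,.246,.045]),tool(SYAW,0))
E
```

```text
t 22.1167 p [0.5949 0.2436 0.1012] F [ 0.2 -0.3  0.6] M [-0.01 -0.1   0.02] w 0.999 q [-0.23  0.92 -0.44  1.6   0.52  0.75 -1.04]
 dpos [ 0.0011  0.0024 -0.0562] rotvec [ 0.0016 -0.0046  0.0012] deg 0.3
```

apply_moves(
  twist=[
    [0.0016, -0.0046, 0.0012],
    [0, 0, 0],
    [0, 0, 0],
    [0, 0, 0],
    [0, 0, 0],
    [0, 0, 0],
    [0, 0, 0],
    [0, 0, 0],
    [0, 0, 0],
    [0, 0, 0],
  ],
  delta_pos=[
    [0.001, 0.0024, -0.004],
    [0, 0, -0.008],
    [0, 0, -0.008],
    [0, 0, -0.008],
    [0, 0, -0.008],
    [0, 0, -0.007],
    [0, 0, -0.007],
    [0, 0, -0.006],
    [0, 0, 0],
    [0, 0, 0],
  ],
  jaw=[-1, -1, -1, -1, -1, -1, -1, -1, -1, -1],
)

```text
clock: 22.95
tcp_pos: [0.5953, 0.2457, 0.0441]
orientation: [3.14, 0.002, -0.136]
force: [0.1, 0.4, 1.0]
grip_width: 1.006
```

apply_moves(
  twist=[
    [0, 0, 0],
    [0, 0, 0],
    [0, 0, 0],
    [0, 0, 0],
    [0, 0, 0],
    [0, 0, 0],
    [0, 0, 0],
    [0, 0, 0],
    [0, 0, 0],
    [0, 0, 0],
  ],
  delta_pos=[
    [0, 0, 0],
    [0, 0, 0],
    [0, 0, 0],
    [0, 0, 0],
    [0, 0, 0],
    [0, 0, 0],
    [0, 0, 0],
    [0, 0, 0],
    [0, 0, 0],
    [0, 0, 0],
  ],
  jaw=[-0.7, -0.5, -0.3, -0.15, 0, 0.1, 0.3, 0.6, 1, 1],
  force=20,
)

```text
clock: 23.78
tcp_pos: [0.5955, 0.2457, 0.0446]
orientation: [3.141, 0.001, -0.136]
force: [-0.7, -0.3, 0.6]
grip_width: 0.438
```

apply_moves(
  twist=[
    [0, 0, 0],
    [0, 0, 0],
    [0, 0, 0],
    [0, 0, 0],
    [0, 0, 0],
    [0, 0, 0],
    [0, 0, 0],
    [0, 0, 0],
    [0, 0, 0],
    [0, 0, 0],
  ],
  delta_pos=[
    [0, 0, 0],
    [0, 0, 0],
    [0, 0, 0.005],
    [0, 0, 0.01],
    [0, 0, 0.015],
    [0, 0, 0.015],
    [0, 0, 0.015],
    [0, 0, 0.01],
    [0, 0, 0.005],
    [0, 0, 0],
  ],
  jaw=[1, 1, 1, 1, 1, 1, 1, 1, 1, 1],
)

```text
clock: 24.62
tcp_pos: [0.5962, 0.2461, 0.1211]
orientation: [-3.141, -0.001, -0.136]
force: [0.2, 0.2, -1.1]
grip_width: 0.438
```

```bash
python3 - <<'E'
from h import *
st()
n=np.array([np.cos(SYAW),np.sin(SYAW)])
c=HP[:2]-.060*n;print('place',c)
go(np.array([*c,.27]),tool(SYAW,0))
b=grab('side');cv2.imwrite('pics/jar.png',cv2.resize(b['frame'][170:340,180:380],None,fx=3,fy=3)[:,:,::-1])
E
```

```text
t 24.6167 p [0.5962 0.2461 0.1211] F [ 0.2  0.2 -1.1] M [ 0.03 -0.12  0.01] w 0.438 q [-0.22  0.89 -0.45  1.59  0.51  0.78 -1.03]
place [ 0.57564293 -0.17775513]
 dpos [-0.0205 -0.4239  0.1489] rotvec [-0.0005  0.001   0.0001] deg 0.1
```

View pics/jar.png

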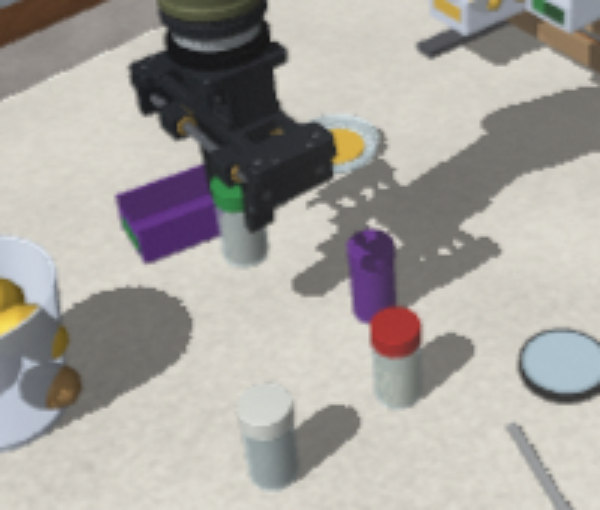

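The green-capped jar is held upright at (240,225) in the crop. Its neighbours, the purple, red and white jars, are still standing.

apply_moves(
  twist=[
    [0, 0, 0],
    [0, 0, 0],
    [0, 0, 0],
    [0, 0, 0],
    [0, 0, 0],
    [0, 0, 0],
    [0, 0, 0],
    [0, 0, 0],
    [0, 0, 0],
    [0, 0, 0],
  ],
  delta_pos=[
    [0, 0, 0.02],
    [0, -0.01, 0.025],
    [-0.001, -0.02, 0.025],
    [-0.001, -0.026, 0.025],
    [-0.001, -0.026, 0.025],
    [-0.001, -0.026, 0.02],
    [-0.001, -0.026, 0.009],
    [-0.001, -0.026, 0],
    [-0.001, -0.026, 0],
    [-0.001, -0.026, 0],
  ],
  jaw=[1, 1, 1, 1, 1, 1, 1, 1, 1, 1],
)

```text
clock: 25.5
tcp_pos: [0.5868, 0.0322, 0.2678]
orientation: [3.14, 0.002, -0.136]
force: [-0.3, 0.2, -0.6]
grip_width: 0.439
```

apply_moves(
  twist=[
    [0, 0, 0],
    [0, 0, 0],
    [0, 0, 0],
    [0, 0, 0],
    [0, 0, 0],
    [0, 0, 0],
    [0, 0, 0],
    [0, 0, 0],
    [0, 0, 0],
    [0, 0, 0],
  ],
  delta_pos=[
    [-0.0015, -0.027, 0],
    [-0.0015, -0.027, 0],
    [-0.0015, -0.027, 0],
    [-0.0015, -0.027, 0],
    [-0.0015, -0.027, 0],
    [-0.0015, -0.027, 0],
    [-0.0015, -0.024, 0],
    [-0.001, -0.018, 0],
    [-0.001, -0.008, 0],
    [0, 0, 0],
  ],
  jaw=[1, 1, 1, 1, 1, 1, 1, 1, 1, 1],
)

```text
clock: 26.33
tcp_pos: [0.574, -0.1809, 0.2674]
orientation: [3.14, 0.003, -0.14]
force: [0.7, -0.6, -0.3]
grip_width: 0.44
```

```bash
python3 - <<'E'
from h import *
st()
n=np.array([np.cos(SYAW),np.sin(SYAW)]);c=HP[:2]-.060*n
go(np.array([*c,.187]),tool(SYAW,0))
E
```

```text
t 26.3333 p [ 0.574  -0.1809  0.2674] F [ 0.7 -0.6 -0.3] M [-0.07 -0.09 -0.04] w 0.44 q [ 0.55  0.67 -0.58  1.59  0.42  1.01 -0.29]
 dpos [ 0.0017  0.0031 -0.0804] rotvec [ 0.0015 -0.0034  0.004 ] deg 0.3
```

Next I'll lower to about 3 mm above the floor.

apply_moves(
  twist=[
    [0.0015, -0.0034, 0.004],
    [0, 0, 0],
    [0, 0, 0],
    [0, 0, 0],
    [0, 0, 0],
    [0, 0, 0],
    [0, 0, 0],
    [0, 0, 0],
    [0, 0, 0],
    [0, 0, 0],
  ],
  delta_pos=[
    [0.0017, 0.0031, -0.005],
    [0, 0, -0.01],
    [0, 0, -0.012],
    [0, 0, -0.012],
    [0, 0, -0.012],
    [0, 0, -0.011],
    [0, 0, -0.008],
    [0, 0, -0.005],
    [0, 0, -0.002],
    [0, 0, 0],
  ],
  jaw=[1, 1, 1, 1, 1, 1, 1, 1, 1, 1],
)

```text
clock: 27.17
tcp_pos: [0.5766, -0.1748, 0.1912]
orientation: [-3.14, -0.002, -0.132]
force: [0.5, -0.2, -0.8]
grip_width: 0.439
```

apply_moves(
  twist=[
    [0, 0, 0],
    [0, 0, 0],
    [0, 0, 0],
    [0, 0, 0],
    [0, 0, 0],
    [0, 0, 0],
    [0, 0, 0],
    [0, 0, 0],
    [0, 0, 0],
    [0, 0, 0],
  ],
  delta_pos=[
    [0, 0, -0.001],
    [0, 0, -0.001],
    [0, 0, 0],
    [0, 0, 0],
    [0, 0, 0],
    [0, 0, 0],
    [0, 0, 0],
    [0, 0, 0],
    [0, 0, 0],
    [0, 0, 0],
  ],
  jaw=[1, 1, 1, 1, 1, 1, 1, 1, 1, 1],
)

```text
clock: 28.0
tcp_pos: [0.5767, -0.1752, 0.1896]
orientation: [-3.14, -0.002, -0.132]
force: [-0.7, 0.1, -1.4]
grip_width: 0.441
```

```bash
python3 - <<'E'
from h import *
st()
n=np.array([np.cos(SYAW),np.sin(SYAW)]);c=HP[:2]-.060*n
go(np.array([*c,.187]),tool(SYAW,0))
E
```

```text
t 28.0 p [ 0.5767 -0.1752  0.1896] F [-0.7  0.1 -1.4] M [-0.03 -0.04  0.  ] w 0.441 q [ 0.52  0.76 -0.53  1.68  0.49  0.84 -0.36]
 dpos [-0.001  -0.0026 -0.0026] rotvec [-0.0008  0.0022 -0.004 ] deg 0.3
```

apply_moves(
  twist=[
    [0, 0, 0],
    [0, 0, 0],
    [0, 0, 0],
    [0, 0, 0],
    [0, 0, 0],
    [0, 0, 0],
    [0, 0, 0],
    [0, 0, 0],
    [0, 0, 0],
    [0, 0, 0],
  ],
  delta_pos=[
    [0, 0, -0.001],
    [0, 0, -0.001],
    [0, 0, 0],
    [0, 0, 0],
    [0, 0, 0],
    [0, 0, 0],
    [0, 0, 0],
    [0, 0, 0],
    [0, 0, 0],
    [0, 0, 0],
  ],
  jaw=[1, 1, 1, 1, 1, 1, 1, 1, 1, 1],
)

```text
clock: 28.83
tcp_pos: [0.5767, -0.1752, 0.1876]
orientation: [-3.141, -0.002, -0.132]
force: [-0.0, -0.2, -1.6]
grip_width: 0.437
```

apply_moves(
  twist=[
    [0, 0, 0],
    [0, 0, 0],
    [0, 0, 0],
    [0, 0, 0],
    [0, 0, 0],
    [0, 0, 0],
    [0, 0, 0],
    [0, 0, 0],
    [0, 0, 0],
    [0, 0, 0],
  ],
  delta_pos=[
    [0, 0, -0.0005],
    [0, 0, -0.0005],
    [0, 0, 0],
    [0, 0, 0],
    [0, 0, 0],
    [0, 0, 0],
    [0, 0, 0],
    [0, 0, 0],
    [0, 0, 0],
    [0, 0, 0],
  ],
  jaw=[1, 1, 1, 1, 1, 1, 1, 1, 1, 1],
)

```text
clock: 29.67
tcp_pos: [0.5767, -0.1752, 0.1866]
orientation: [-3.141, -0.002, -0.132]
force: [0.5, 0.2, -0.7]
grip_width: 0.435
```

```bash
python3 -c "
from h import *
st()"
```

```text
t 29.6667 p [ 0.5767 -0.1752  0.1866] F [ 0.5  0.2 -0.7] M [-0.03 -0.07 -0.04] w 0.435 q [ 0.52  0.76 -0.53  1.68  0.49  0.83 -0.36]
```

apply_moves(
  twist=[
    [0, 0, 0],
    [0, 0, 0],
    [0, 0, 0],
    [0, 0, 0],
    [0, 0, 0],
    [0, 0, 0],
    [0, 0, 0],
    [0, 0, 0],
    [0, 0, 0],
    [0, 0, 0],
  ],
  delta_pos=[
    [0, 0, -0.0005],
    [0, 0, -0.0005],
    [0, 0, 0],
    [0, 0, 0],
    [0, 0, 0],
    [0, 0, 0],
    [0, 0, 0],
    [0, 0, 0],
    [0, 0, 0],
    [0, 0, 0],
  ],
  jaw=[1, 1, 1, 1, 1, 1, 1, 1, 1, 1],
)

```text
clock: 30.5
tcp_pos: [0.5767, -0.1752, 0.1855]
orientation: [-3.14, -0.002, -0.132]
force: [-0.5, -0.5, 0.3]
grip_width: 0.433
```

```bash
python3 -c "
from h import *
st()"
```

```text
t 30.5 p [ 0.5767 -0.1752  0.1855] F [-0.5 -0.5  0.3] M [-0.   -0.11 -0.02] w 0.433 q [ 0.52  0.77 -0.53  1.68  0.49  0.83 -0.36]
```

apply_moves(
  twist=[
    [0, 0, 0],
    [0, 0, 0],
    [0, 0, 0],
    [0, 0, 0],
    [0, 0, 0],
    [0, 0, 0],
    [0, 0, 0],
    [0, 0, 0],
    [0, 0, 0],
    [0, 0, 0],
  ],
  delta_pos=[
    [0, 0, 0],
    [0, 0, 0],
    [0, 0, 0],
    [0, 0, 0],
    [0, 0, 0],
    [0, 0, 0],
    [0, 0, 0],
    [0, 0, 0],
    [0, 0, 0],
    [0, 0, 0],
  ],
  jaw=[0.12, 0.1, 0.05, 0, -0.1, -0.2, -0.3, -0.4, -0.4, -0.4],
  force=10,
)

```text
clock: 31.33
tcp_pos: [0.5767, -0.1751, 0.1856]
orientation: [-3.14, -0.002, -0.132]
force: [0.4, 0.6, -0.5]
grip_width: 0.7
```

apply_moves(
  twist=[
    [0, 0, 0],
    [0, 0, 0],
    [0, 0, 0],
    [0, 0, 0],
    [0, 0, 0],
    [0, 0, 0],
    [0, 0, 0],
    [0, 0, 0],
    [0, 0, 0],
    [0, 0, 0],
  ],
  delta_pos=[
    [0, 0, 0.004],
    [0, 0, 0.01],
    [0, 0, 0.015],
    [0, 0, 0.02],
    [0, 0, 0.025],
    [0, 0, 0.025],
    [0, 0.01, 0.025],
    [0, 0.03, 0.02],
    [0, 0.04, 0],
    [0, 0.04, 0],
  ],
  jaw=[-0.4, -0.4, -0.4, -0.4, -0.4, -0.4, -0.4, -0.4, -0.4, -0.4],
)

```text
clock: 32.17
tcp_pos: [0.5775, -0.0546, 0.3322]
orientation: [-3.14, -0.007, -0.135]
force: [0.8, 0.8, -0.3]
grip_width: 0.699
```

apply_moves(
  twist=[
    [0, 0, 0],
    [0, 0, 0],
    [0, 0, 0],
    [0, 0, 0],
    [0, 0, 0],
    [0, 0, 0],
    [0, 0, 0],
    [0, 0, 0],
    [0, 0, 0],
    [0, 0, 0],
  ],
  delta_pos=[
    [0, 0.03, 0],
    [0, 0.03, 0],
    [0, 0.03, 0],
    [0, 0, 0],
    [0, 0, 0],
    [0, 0, 0],
    [0, 0, 0],
    [0, 0, 0],
    [0, 0, 0],
    [0, 0, 0],
  ],
  jaw=[-0.4, -0.4, -0.4, -0.4, -0.4, -0.4, -0.4, -0.4, -0.4, -0.4],
)

```text
clock: 33.0
tcp_pos: [0.5767, 0.0339, 0.3295]
orientation: [-3.141, -0.002, -0.134]
force: [0.3, 0.3, -0.3]
grip_width: 0.701
```

```bash
python3 - <<'E'
from h import *
st();a=grab('top');b=grab('side')
for nm,c,box in(('top',a,(390,160,460,230)),('side',b,(330,90,460,220))):
    P=pts(c);h=cv2.cvtColor(c['frame'],cv2.COLOR_RGB2HSV);m=cv2.inRange(h,(50,120,40),(75,255,255))>0
    n=np.array([np.cos(SYAW),np.sin(SYAW)]);t=np.array([-n[1],n[0]])
    q=P[m];d=(q[:,:2]-HP[:2])@n;l=(q[:,:2]-HP[:2])@t
    for f,s in(('cap',q[:,2]>.185),('label',(q[:,2]>.1)&(q[:,2]<.18))):
        k=s&(abs(d+.07)<.06)&(abs(l)<.05)
        if k.sum():print(nm,f,k.sum(),d[k].mean().round(4),l[k].mean().round(4),q[k,2].mean().round(4),np.percentile(q[k,2],[5,95]))
cv2.imwrite('pics/fin.png',np.hstack([cv2.resize(b['frame'][70:270,200:460],None,fx=1.9,fy=2.)[:, :400],cv2.resize(a['frame'][120:280,240:480],None,fx=2.5,fy=2.5)[:,200:]])[:,:,::-1])
cv2.imwrite('pics/fin.png',np.hstack([cv2.resize(b['frame'][80:260,300:480],None,fx=2.2,fy=2.2),cv2.resize(a['frame'][110:270,280:440],(396,396))])[:,:,::-1])
E
```

```text
t 33.0 p [0.5767 0.0339 0.3295] F [ 0.3  0.3 -0.3] M [-0.01 -0.05  0.01] w 0.701 q [ 0.22  0.57 -0.61  1.58  0.36  1.1  -0.61]
top cap 97 -0.0694 0.001 0.2147 [0.20933256 0.21943208]
side label 30 -0.1116 -0.001 0.1498 [0.14499634 0.15513858]
```

View pics/fin.png

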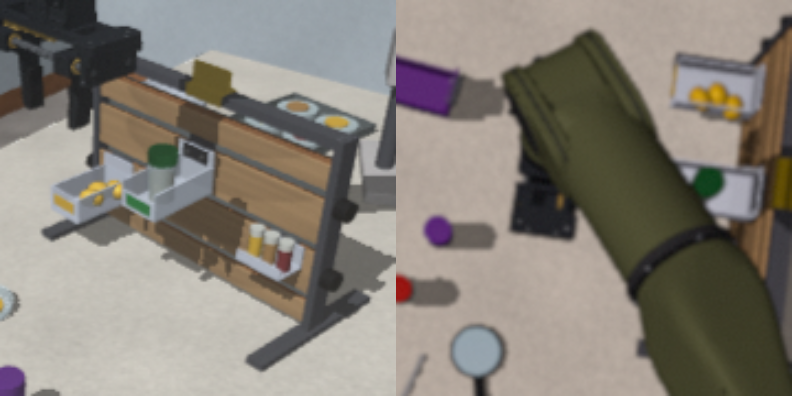

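The jar stands upright in the bin (cap at (163,157)). The bin is level and centred under the card at (212,80), and the gripper is clear.

```bash
python3 -c "
from rig import robot
print(robot.hand_in())"
```

```text
the job is handed in; nothing more can be done
None
```

The bin hangs from the top groove, centred under the yellow card, and the green-capped jar stands upright in it. I handed the job in at 33 s, with the gripper clear of everything. The hand-in gave no verdict.

- **Feeling for the groove:** I tilted the bin 44° front-up and touched the panel face, then the groove's lower edge. The edge is about 197 mm up, 7 mm below nominal. I then hooked the bin in and swung it down level. The force readings between moves never rose more than about 6 N from stand contact.
- **Bin check:** Before the jar went in, the bin's green label lay 112 mm in front of the panel (about 110 expected) and 1.5 mm off the card's middle. After the jar was in, its height was unchanged at 150 mm. The fit to the bin's floor showed a slope of nearly 3°, but from only 34 noisy depth points; the label height and the pictures show the bin level.
- **Jar check:** The cap is about 69 mm in front of the panel and 1 mm off the middle. Its mean height is 215 mm against about 217 expected, within the depth noise. The jar's contact with the bin floor was faint in the force reading (about 1–2 N) when I let go, but it is seen standing upright.
- **Other things:** The last picture shows the purple jar, loupe, hanging bin and vial ledge in place, and what shows of the purple bin, red jar and tweezers. The white jar, pot and dish were last seen undisturbed when I picked up the green jar.

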